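# Load the laundry tablet doser and start it

### The job

Pull open the doser's drawer, put every laundry tablet from the counter into it, one to a pocket, gripping them gently because they crumble, and push the drawer fully shut. Then turn the dial so that its pointer is at the large round mark, and after that push the spring-centred toggle towards the dial, hold it over for a good second and let it spring back; never push it the other way, which would eject the tablets. Leave the bottle, the jar and the brush where they are, and finish with all tablets in the shut drawer and the dial still at the mark.

Things in the scene. Friction and masses are not known exactly. Their poses are not given: they have to be found in the camera images.
- unit: the tablet doser: white box fixed to the counter, 200 deep (x) x 280 wide (y) x 70 tall; origin at the centre of its underside, x pointing from its front (robot side) to its back, y to its left seen from the robot. Its drawer is in the front; the dial (left, +y half) and the toggle (right, -y half) stand on its flat roof
- drawer (a joint): how far the drawer is pulled out towards the robot along the unit's -x: 0 fully shut, 0.085 m fully open (end stop); slides with about 1.5 N of friction and stays where left. It may start up to 12 mm open. Its front panel is 12 mm thick, 262 wide, its top 66 mm above the counter, 4 mm below the unit's roof
- handle (a point): middle of the drawer's steel handle bar: 100 mm long along the unit's y, 10 mm thick (x), 14 mm tall, 45 mm above the counter; 38 mm of free gap between bar and front panel, ends carried by two 10 mm arms at 45 mm to each side of the middle
- pocket1 (a point): drawer pocket 1 of 4, counted from the unit's left (+y): centre of its floor, 12 mm above the counter; moves with the drawer. Inside 48 (x) x 48 (y) mm, pitch 58 mm; dividers 10 mm thick, 10 mm high above the floor; front panel 24 mm from the centre. Drawer fully open: centre 61 mm in front of the unit's face; shut: under the roof
- pocket2 (a point): drawer pocket 2 of 4, counted from the unit's left (+y): centre of its floor, 12 mm above the counter; moves with the drawer. Inside 48 (x) x 48 (y) mm, pitch 58 mm; dividers 10 mm thick, 10 mm high above the floor; front panel 24 mm from the centre. Drawer fully open: centre 61 mm in front of the unit's face; shut: under the roof
- pocket3 (a point): drawer pocket 3 of 4, counted from the unit's left (+y): centre of its floor, 12 mm above the counter; moves with the drawer. Inside 48 (x) x 48 (y) mm, pitch 58 mm; dividers 10 mm thick, 10 mm high above the floor; front panel 24 mm from the centre. Drawer fully open: centre 61 mm in front of the unit's face; shut: under the roof
- pocket4 (a point): drawer pocket 4 of 4, counted from the unit's left (+y): centre of its floor, 12 mm above the counter; moves with the drawer. Inside 48 (x) x 48 (y) mm, pitch 58 mm; dividers 10 mm thick, 10 mm high above the floor; front panel 24 mm from the centre. Drawer fully open: centre 61 mm in front of the unit's face; shut: under the roof
- tablet1: a laundry tablet: white pressed block 36 (x) x 26 (y) x 22 (z) mm, 20 to 42 g, origin at its centre, lying flat on the counter at the start. Three or all four of the four are present. It crumbles if the fingers press on it with more than 100 N in all (both fingers added up, so 50 N of grip)
- tablet2: a laundry tablet: white pressed block 36 (x) x 26 (y) x 22 (z) mm, 20 to 42 g, origin at its centre, lying flat on the counter at the start. Three or all four of the four are present. It crumbles if the fingers press on it with more than 100 N in all (both fingers added up, so 50 N of grip)
- tablet3: a laundry tablet: white pressed block 36 (x) x 26 (y) x 22 (z) mm, 20 to 42 g, origin at its centre, lying flat on the counter at the start. Three or all four of the four are present. It crumbles if the fingers press on it with more than 100 N in all (both fingers added up, so 50 N of grip)
- tablet4: a laundry tablet: white pressed block 36 (x) x 26 (y) x 22 (z) mm, 20 to 42 g, origin at its centre, lying flat on the counter at the start. Three or all four of the four are present. It crumbles if the fingers press on it with more than 100 N in all (both fingers added up, so 50 N of grip)
- dial (a joint): angle of the dial, growing clockwise seen from above: 0 to 2.0 rad, clicks into five detents at 0, 0.5, 1.0, 1.5 and 2.0 (about 0.06 N m to get past a click); it starts at 0
- dial_grip (a point): on the dial's vertical axis, 93 mm above the counter, at the height to grip. The grip is a steel bar 52 long x 12 wide x 26 tall (from 77 to 103 mm above the counter) on a 48 mm disc; the bar reaches 30 mm from the axis on the pointer side and 22 mm on the other, black line on top at the pointer end
- pointer (a point): the spot on the roof that the dial's pointer end points at, 42 mm from the dial's axis; at dial 1.0 it lies straight towards the front (-x of the unit) from the axis
- mark: the large round mark: flat black disc of 15 mm diameter on the roof, 42 mm from the dial's axis, 70 mm above the counter, at the detent 1.0, 1.5 or 2.0. The other four detents have dots of 6 mm diameter
- toggle (a joint): lean of the spring-centred toggle: 0 upright, positive towards the dial (the unit's +y), stops at 0.45 and -0.45 rad; spring 0.4 N m/rad, so about 3.5 N at the tip holds it right over; it comes back to 0 by itself. The unit counts it as pushed beyond 0.25 rad, about 11 mm at the tip
- toggle_tip (a point): centre of the toggle's black paddle, 20 (x) x 10 (y) x 22 (z) mm, 117 mm above the counter; it tilts about an axis along the unit's x, 43 mm below this point; a steel stem of 8 mm diameter is below the paddle
- softener: bystander: white softener bottle, 68 mm diameter, 190 tall, origin at the centre of its foot
- jar: bystander: glass jar, 68 mm diameter, 90 tall, origin at the centre of its foot
- brush: bystander: wooden brush lying on the counter, origin under its middle
Not all that is in view belongs to the job. What is shaped like the tablet3 but yellow is not meant.

How it is judged:
On the way, in this order (a step that is already met when the one before it is completed fails the run):
1. the drawer is pulled open (value of joint drawer above 0.07 m), for 0.2 s.
2. every tablet present lies in a pocket of the drawer and is let go (z of tablet1 in the frame of unit between 0.018 and 0.033 m and (horizontal distance between tablet1 and pocket1 below 0.018 m or horizontal distance between tablet1 and pocket2 below 0.018 m or horizontal distance between tablet1 and pocket3 below 0.018 m or horizontal distance between tablet1 and pocket4 below 0.018 m) and z of tablet2 in the frame of unit between 0.018 and 0.033 m and (horizontal distance between tablet2 and pocket1 below 0.018 m or horizontal distance between tablet2 and pocket2 below 0.018 m or horizontal distance between tablet2 and pocket3 below 0.018 m or horizontal distance between tablet2 and pocket4 below 0.018 m) and z of tablet3 in the frame of unit between 0.018 and 0.033 m and (horizontal distance between tablet3 and pocket1 below 0.018 m or horizontal distance between tablet3 and pocket2 below 0.018 m or horizontal distance between tablet3 and pocket3 below 0.018 m or horizontal distance between tablet3 and pocket4 below 0.018 m) and z of tablet4 in the frame of unit between 0.018 and 0.033 m and (horizontal distance between tablet4 and pocket1 below 0.018 m or horizontal distance between tablet4 and pocket2 below 0.018 m or horizontal distance between tablet4 and pocket3 below 0.018 m or horizontal distance between tablet4 and pocket4 below 0.018 m) and horizontal distance between tablet1 and tablet2 above 0.03 m and horizontal distance between each of tablet1, tablet2 and tablet3 above 0.03 m and horizontal distance between each of tablet1, tablet2, tablet3 and tablet4 above 0.03 m and contact force between the fingers and tablet1 below 0.05 N and contact force between the fingers and tablet2 below 0.05 N and contact force between the fingers and tablet3 below 0.05 N and contact force between the fingers and tablet4 below 0.05 N), for 0.2 s.
3. the drawer is fully shut with the tablets in it (value of joint drawer below 0.005 m and z of tablet1 in the frame of unit between 0.018 and 0.033 m and (horizontal distance between tablet1 and pocket1 below 0.018 m or horizontal distance between tablet1 and pocket2 below 0.018 m or horizontal distance between tablet1 and pocket3 below 0.018 m or horizontal distance between tablet1 and pocket4 below 0.018 m) and z of tablet2 in the frame of unit between 0.018 and 0.033 m and (horizontal distance between tablet2 and pocket1 below 0.018 m or horizontal distance between tablet2 and pocket2 below 0.018 m or horizontal distance between tablet2 and pocket3 below 0.018 m or horizontal distance between tablet2 and pocket4 below 0.018 m) and z of tablet3 in the frame of unit between 0.018 and 0.033 m and (horizontal distance between tablet3 and pocket1 below 0.018 m or horizontal distance between tablet3 and pocket2 below 0.018 m or horizontal distance between tablet3 and pocket3 below 0.018 m or horizontal distance between tablet3 and pocket4 below 0.018 m) and z of tablet4 in the frame of unit between 0.018 and 0.033 m and (horizontal distance between tablet4 and pocket1 below 0.018 m or horizontal distance between tablet4 and pocket2 below 0.018 m or horizontal distance between tablet4 and pocket3 below 0.018 m or horizontal distance between tablet4 and pocket4 below 0.018 m) and horizontal distance between tablet1 and tablet2 above 0.03 m and horizontal distance between each of tablet1, tablet2 and tablet3 above 0.03 m and horizontal distance between each of tablet1, tablet2, tablet3 and tablet4 above 0.03 m), for 0.2 s.
4. the dial points at the large mark and is let go (horizontal distance between pointer and mark below 0.008 m and contact force between the fingers and dial below 0.05 N), for 0.2 s.
5. the toggle is held over towards the dial for 0.8 s (value of joint toggle above 0.25 rad), for 0.8 s.
6. the toggle has sprung back to the middle (value of joint toggle between -0.06 and 0.06 rad), for 0.2 s.
At the end, for the whole second after the job is handed in: every tablet present rests on a pocket floor (within 18 mm of the pocket's centre from above), one to a pocket (30 mm or more apart), the drawer is shut to within 5 mm, the pointer is within 8 mm (0.19 rad) of the large mark's centre and the toggle is upright to 0.06 rad (all of step 3 and all of step 6 and horizontal distance between pointer and mark below 0.008 m and linear speed of each of tablet1, tablet2, tablet3, tablet4 below 0.02 m/s); the robot touches nothing.
It fails at once if a tablet is pressed by the fingers with more than 100 N in all (contact force between the fingers and tablet1 above 100 N or contact force between the fingers and tablet2 above 100 N or contact force between the fingers and tablet3 above 100 N or contact force between the fingers and tablet4 above 100 N).
It fails at once if the toggle is pushed the wrong way, away from the dial (beyond 0.2 rad) (value of joint toggle below -0.2 rad).
It fails at once if the bottle, the jar or the brush is moved more than 30 mm or the bottle tipped (distance of any of softener, jar, brush from where it was at the start of the episode above 0.03 m or angle between softener's own z axis and vertical above 0.4 rad).
Of tablet1, tablet2, tablet3, tablet4 only 3 to 4 are there at a start; the rules pass over those that are not, and their reading is None.
At some moment in a run one of tablet1, tablet2, tablet3, tablet4 may be knocked a few centimetres aside while the robot is not near it.
Once in a run the grip may slacken for a moment while it holds something.
It also fails if it takes over 200 s, if anything falls off the work surface, if the arm or the gripper's body presses on something with over 40 N, if the wrist force passes 120 N, or if a joint passes its speed limit or range.

### The arm

A 6-joint arm with a two-finger parallel gripper is mounted at the origin on the work surface. World frame = base frame: x ahead of the robot, y to its left, z up, the work surface at z = 0. Lengths are in m, angles in rad, forces in N, time in s.
With the tool pointing down it reaches from about 0.35 to 0.725 m from the base axis. Payload 4.3 kg.
Tool frame: the origin (TCP) lies at the very end of the fingers, on their centre line; the grasp point (between the pads) lies 19 mm behind it; z points along the fingers, y is the line along which they close (so a half turn about z gives the same grasp; the last joint's range is limited). The gripper opens to 85 mm and grips with 20 to 120 N. Pads are 22 mm wide; open, the fingers measure 114 mm over their backs; the gripper's body (76 mm by 85 mm) begins 54 mm behind the grasp point. The pads swing forward as they close: fully open they stand 13 mm farther back than shut.
Start: joints at [-1.401, 0.377, 0.081, 1.274, 0, 1.46], TCP at [0.159, -0.553, 0.231] pointing down, gripper open.
Joint ranges: [-2.72, 2.72], [-0.84, 1.66], [-1.02, 1.22], [-1.77, 2.12], [-1.37, 1.28], [-3.14, 3.14]. Speed limits (rad/s): [2.57, 2.57, 3.14, 3.14, 3.14, 3.14].

### API

Orientations are given as a unit quaternion [x, y, z, w].
In Python, from rig import * gives the robot as it stands. The module is installed in compiled form; this text tells all that it offers.
- The arm moves only by the tool send_rows, never from a script. Its argument "targets" is a list of rows, each a list of 3 entries, a list of its own where there are three numbers: the turn, a rotation vector about the tool's x, y, z in fractions of the full range, 1 being 90 degrees, then the shift along the tool's x, y, z in normalised numbers (1 is 60 cm), then the opening, from 0 (shut) to 1 (fully open). In form: [[[ax, ay, az], [x, y, z], fingers], ...]. A call has 1 to 8 rows; each row is the pose to reach, as a shift and turn from the pose commanded when the call began, along the tool's axes at that moment; what a row does not reach only later rows make up. A row lasts 1/12 s, in which the tool goes at most 41.7 mm and 7.16 degrees, less where a joint would pass 70% of its speed; a pose out of reach is approached as far as the arm can. No shift or turn number may pass 1 either way. A call with a gripper value outside its range is refused whole. The fingers move at their own pace and stop on an object; "squeeze" is the grip in N (left out, the last holds). Time passes only in rows, so rows that repeat a pose let the fingers close. It gives the time, the measured TCP pose, the force, the opening and the grip force at its end, in the units of the state.
- sense(): the state, without advancing time (a new reading comes with each control period).
- read_camera(name): name is "scene" or "top" or "wrist"; returns a dict with "img" (384x512x3 uint8, red, green, blue), "camera_matrix" (3x3 intrinsics, pixels), "k1" (the pictures are not rectified: a ray, as slopes to the right and down, at radius r is drawn at 1 + k1 r^2 times it, then the intrinsics apply), "R" (3x3) and "t" (3): a world point X has camera coordinates R X + t. Camera axes: x right, y down, z forward; pixel columns grow to the right and rows downward; lengths in m; the calibration is good to about 2 mm. A picture is of the moment at which its call begins. There is no depth.
- sign_off(): hands the job in; it is judged then, once.
The state is a dict: "time_s": time; "joint_pos": joint angles; "joint_velocities": joint speeds; "joint_torque": joint torques, N m; "tcp_pos": TCP position; "ee_rot": TCP orientation; "ft_force": force on the tool from outside, world axes, zero at the start; "moment": the same for the moment, N m; "opening": finger opening in m; "grip_force": force on a finger pad.
Only numpy, scipy, OpenCV 4.12 (cv2) and the standard library are available. Lean on these libraries where they do the work, as an engineer would, in place of code of your own. Each camera call takes 0.05 s, during which the arm holds its last target. There are 200 camera calls.

## Working session

There is one attempt and no reset: what is moved stays moved. The work goes in short steps, Python scripts to look and compute and a tool call to move; the robot and the scene stay as the last step left them, time stands still between calls to the robot, and variables do not carry over. Pictures are saved under pics/ and viewed, at most 14 in all, crops included, and the job is handed in when it is done.

Besides the shell and the picture viewer there is one more tool, called as a command line: name --argument value ..., lists and objects as JSON in quotes. send_rows: Moves the arm, as the interface text tells. Its arguments: {"type":"object","properties":{"targets":{"type":"array","items":{"type":"array"}},"squeeze":{"type":"number"}},"required":["targets"]}

```bash
mkdir -p pics; cat > h.py <<'E'
from rig import *
import numpy as np, cv2
from scipy.spatial.transform import Rotation as Ro
def ray(c,uv):
    K=c["camera_matrix"]; d=np.array([[[uv[0],uv[1]]]],float)
    n=cv2.undistortPoints(d,np.array(K),np.array([c["k1"],0,0,0],float))[0,0]
    R=np.array(c["R"]);t=np.array(c["t"])
    return -R.T@t, R.T@np.array([n[0],n[1],1.])
def onz(c,uv,z):
    o,d=ray(c,uv); return o+d*(z-o[2])/d[2]
def proj(c,X):
    p,_=cv2.projectPoints(np.array(X,float).reshape(-1,1,3),cv2.Rodrigues(np.array(c["R"]))[0],np.array(c["t"],float),np.array(c["camera_matrix"]),np.array([c["k1"],0,0,0],float))
    return p[:,0]
def save(c,n,s=1.5): cv2.imwrite("pics/"+n+".png",cv2.resize(c["img"][:,:,::-1],None,fx=s,fy=s))
def delta(p,R=None):
    "shift in tool cm, of world point p from current tcp"
    s=sense(); q=Ro.from_quat(s["ee_rot"]); return np.round(q.inv().apply(np.array(p)-s["tcp_pos"])*100,2)
E
python3 - <<'E'
from h import *
for n in("scene","top"):
    c=read_camera(n); save(c,n+"0"); np.save(n+"0.npy",c,allow_pickle=True)
    print(n,c["camera_matrix"],c["k1"],-np.array(c["R"]).T@c["t"],c["R"])
print(sense())
E
```

```text
scene [[400.4481865    0.         254.49868299]
 [  0.         400.4481865  183.04716264]
 [  0.           0.           1.        ]] 0.011757216644685332 [1.21477271 0.53511267 0.79948516] [[-0.64139403  0.76713272  0.01100403]
 [ 0.48251707  0.41449711 -0.77160186]
 [-0.59648217 -0.48959119 -0.6360106 ]]
top [[388.09596986   0.         253.20388237]
 [  0.         388.09596986 187.7567964 ]
 [  0.           0.           1.        ]] -0.08467765478555542 [ 0.45235642 -0.00763911  1.31793201] [[ 0.00641846 -0.99990777 -0.01196879]
 [-0.99624029 -0.00535991 -0.08646708]
 [ 0.08639496  0.01247877 -0.99618281]]
{'time_s': 0.1, 'joint_pos': array([-1.40132282e+00,  3.78010475e-01,  7.97899623e-02,  1.27440431e+00,
       -1.77024099e-05,  1.46051340e+00]), 'joint_velocities': array([ 9.38895124e-04, -1.10009153e-03,  2.60891541e-03, -1.88037664e-04,
       -9.97585202e-05, -1.72870553e-03]), 'joint_torque': array([ 1.91381725e-03, -4.64693606e+01,  2.70583481e+01,  1.19953023e-02,
        1.77203003e-05, -5.52398831e-06]), 'tcp_pos': array([ 0.15868185, -0.55207007,  0.23045442]), 'ee_rot': array([ 9.90232568e-01,  1.39422470e-01, -3.59007458e-05, -9.13583459e-04]), 'ft_force': array([-0.39049178,  1.21372116,  0.1204273 ]), 'moment': array([-0.03372052, -0.02848341,  0.00111223]), 'grip_force': 0.0, 'opening': 0.08551400794800446}
```

View pics/top0.png

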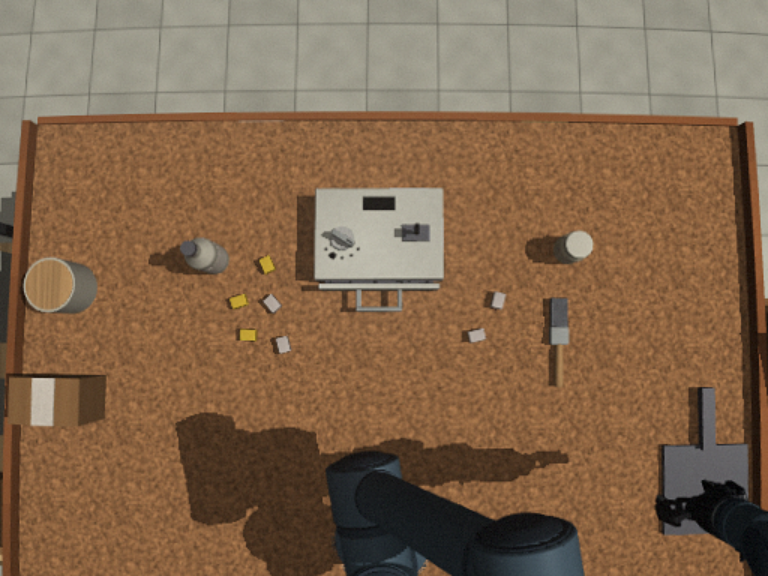

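View pics/scene0.png

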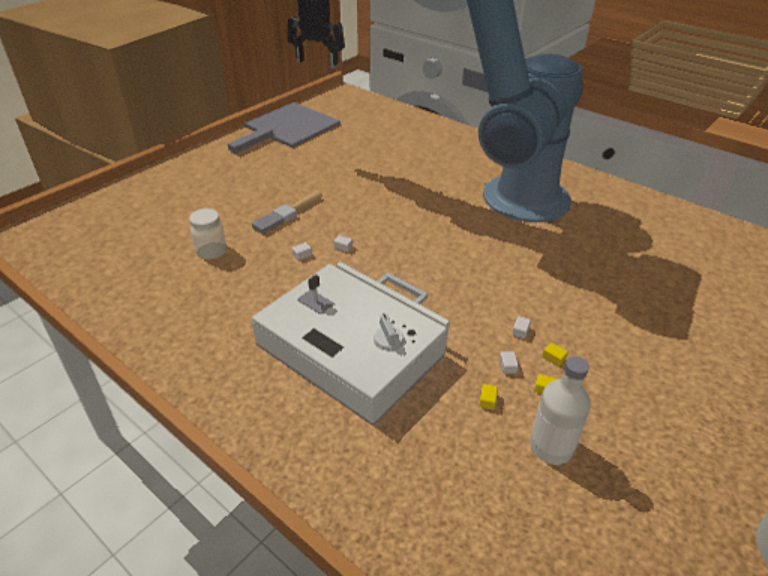

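The top view shows the white tablets at about (272,304), (283,345), (498,300) and (476,336) in the 1.5x image. Three yellow decoys lie nearby. The unit's roof spans (317,188) to (442,280), and the large mark is near (332,255).

```bash
cat >> h.py <<'E'
def tablets(c,poly=None,zt=.022):
    "white blobs in image: centre on top face, axis yaw (long), size"
    hsv=cv2.cvtColor(c["img"],cv2.COLOR_RGB2HSV)
    m=((hsv[:,:,1]<70)&(hsv[:,:,2]>110)).astype(np.uint8)
    out=[]
    for k in cv2.findContours(m,cv2.RETR_EXTERNAL,cv2.CHAIN_APPROX_NONE)[0]:
        if cv2.contourArea(k)<20: continue
        w=np.array([onz(c,p[0],zt)[:2] for p in k])*1000
        r=cv2.minAreaRect(w.astype(np.float32)); (x,y),(a,b),th=r
        if a<b: th+=90;a,b=b,a
        out.append((round(x/1000,4),round(y/1000,4),round(a),round(b),round((th+90)%180-90)))
    return out
E
python3 - <<'E'
from h import *
c=np.load("top0.npy",allow_pickle=True).item()
for t in tablets(c):
    if 15<t[3]<90 : print(t)
# roof
hsv=cv2.cvtColor(c["img"],cv2.COLOR_RGB2HSV)
m=((hsv[:,:,1]<50)&(hsv[:,:,2]>120)).astype(np.uint8); m[:,:205]=0;m[:,300:]=0;m[:115]=0;m[187:]=0
k=max(cv2.findContours(m,cv2.RETR_EXTERNAL,cv2.CHAIN_APPROX_NONE)[0],key=cv2.contourArea)
print(cv2.boundingRect(k))
w=np.array([onz(c,p[0],.07)[:2] for p in k],np.float32)*1000
print(cv2.minAreaRect(w)); 
ap=cv2.approxPolyDP(w.reshape(-1,1,2),8,True)[:,0]; print(ap)
im=c["img"][115:215,200:305,::-1]; a=cv2.resize(im,None,fx=5.5,fy=5.5,interpolation=cv2.INTER_CUBIC)
cv2.imwrite("pics/crop0.png",a)
E
```

```text
(0.2861, 0.7783, 106, 55, 2)
(0.4245, 0.224, 35, 25, 15)
(0.4471, -0.2069, 35, 24, -76)
(0.447, -0.3927, 37, 34, -1)
(0.5162, 0.2501, 34, 26, 46)
(0.5262, -0.2557, 34, 24, -15)
(0.5304, 0.0126, 268, 60, -90)
(0.6285, 0.3939, 76, 65, -90)
(0.6499, -0.4397, 65, 59, -1)
(210, 125, 86, 61)
((668.364013671875, 11.338623046875), (197.71694946289062, 277.88336181640625), 0.3049117922782898)
[[ 764.5719  -124.48663]
 [ 763.6513   148.07433]
 [ 568.7907   147.93529]
 [ 570.2277  -123.6795 ]]
```

View pics/crop0.png

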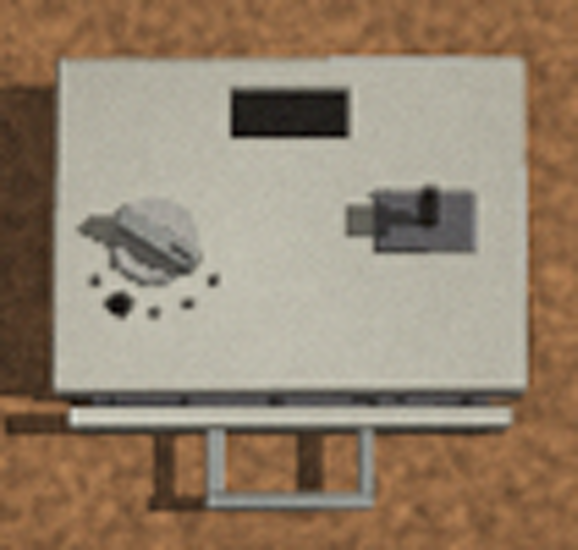

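The large mark is at crop (118,303), left of the straight-ahead dot at (153,312). That puts it at detent 1.5. Next I'm computing the positions of the handle, dial and toggle.

```bash
cat >> h.py <<'E'
def yaw():
    v=Ro.from_quat(sense()["ee_rot"]).as_matrix()[:,0]; return np.degrees(np.arctan2(v[1],v[0]))
def go(*wps):
    "each wp (x,y,z,yaw): prints shift cm in tool axes of the pose before it, and az; assumes each is reached, tool vertical"
    s=sense(); p=np.array(s["tcp_pos"]); a=yaw()
    for x,y,z,b in wps:
        d=(np.array([x,y,z])-p)*100; r=np.radians(a)
        az=-((b-a+180)%360-180)
        print("shift",np.round([d[0]*np.cos(r)+d[1]*np.sin(r), d[0]*np.sin(r)-d[1]*np.cos(r), -d[2]],2),"az",round(az,1),"rows>=",int(max(np.linalg.norm(d)/4.17,abs(az)/7.16))+2)
        p=np.array([x,y,z]);a=b
E
python3 - <<'E'
from h import *
c=np.load("top0.npy",allow_pickle=True).item()
f=lambda u,v,z: np.round(onz(c,(200-.5+u/5.5,115-.5+v/5.5),z),4)
print("dots",f(95,280,.07),f(118,303,.07),f(153,312,.07),f(188,303,.07),f(213,280,.07))
print("bar",f(210,500,.052),f(372,500,.052),"panel front edge",f(290,425,.066),"panel back",f(290,408,.066))
print("tip",f(428,192,.128),f(428,222,.106))
print("dial disc",f(155,240,.08), "pointer end", f(198,268,.103),"other",f(85,225,.103))
go((.53,.011,.20,180),(.53,.011,.03,180),(.45,.011,.03,180))
E
```

```text
dots [0.6329 0.1269 0.07  ] [0.6192 0.1131 0.07  ] [0.614  0.0923 0.07  ] [0.6194 0.0717 0.07  ] [0.6332 0.0571 0.07  ]
bar [0.504  0.0585 0.052 ] [ 0.5046 -0.0376  0.052 ] panel front edge [0.5479 0.0111 0.066 ] panel back [0.5579 0.0112 0.066 ]
tip [ 0.6755 -0.0669  0.128 ] [ 0.6622 -0.068   0.106 ]
dial disc [0.6553 0.0909 0.08  ] pointer end [0.6353 0.0641 0.103 ] other [0.6601 0.1296 0.103 ]
shift [ 51.24 -43.87   3.05] az -164.0 rows>= 24
shift [ 0.  0. 17.] az 0 rows>= 6
shift [ 8. -0. -0.] az 0 rows>= 3
```

The manual's scale: shifts go in shares of 60 cm and turns go in shares of 90 degrees. Converting my numbers, 25.6 cm / 60 = 0.4267, -21.9 cm / 60 = -0.365, -55 degrees / 90 = -0.6111.

send_rows --targets '[[[0, 0, -0.6111], [0.4267, -0.365, 0.025], 0], [[0, 0, -0.6111], [0.4267, -0.365, 0.025], 0], [[0, 0, -0.6111], [0.4267, -0.365, 0.025], 0], [[0, 0, -0.6111], [0.4267, -0.365, 0.025], 0], [[0, 0, -0.6111], [0.4267, -0.365, 0.025], 0], [[0, 0, -0.6111], [0.4267, -0.365, 0.025], 0], [[0, 0, -0.6111], [0.4267, -0.365, 0.025], 0], [[0, 0, -0.6111], [0.4267, -0.365, 0.025], 0]]' --squeeze 30

```text
time_s: 0.77
tcp_pos: [0.3426, -0.2727, 0.2161]
ee_rot: [0.813, 0.583, -0.0, -0.0]
ft_force: [0.9, -1.1, 0.7]
opening: 0.0003
grip_force: 0.0
```

Scaled: 32.5 cm / 60 = 0.5417, 8.5 cm / 60 = 0.1417, -55 degrees / 90 = -0.6111.

send_rows --targets '[[[0, 0, -0.6111], [0.5417, 0.1417, 0.025], 0], [[0, 0, -0.6111], [0.5417, 0.1417, 0.025], 0], [[0, 0, -0.6111], [0.5417, 0.1417, 0.025], 0], [[0, 0, -0.6111], [0.5417, 0.1417, 0.025], 0], [[0, 0, -0.6111], [0.5417, 0.1417, 0.025], 0], [[0, 0, -0.6111], [0.5417, 0.1417, 0.025], 0], [[0, 0, -0.6111], [0.5417, 0.1417, 0.025], 0], [[0, 0, -0.6111], [0.5417, 0.1417, 0.025], 0]]'

```text
time_s: 1.43
tcp_pos: [0.5271, 0.0047, 0.2011]
ee_rot: [0.451, 0.892, -0.0, -0.0]
ft_force: [0.2, -1.1, 0.1]
opening: -0.0001
grip_force: 0.0
```

Scaled: -54 degrees / 90 = -0.6.

send_rows --targets '[[[0, 0, -0.6], [0, 0, 0], 0], [[0, 0, -0.6], [0, 0, 0], 0], [[0, 0, -0.6], [0, 0, 0], 0], [[0, 0, -0.6], [0, 0, 0], 0], [[0, 0, -0.6], [0, 0, 0], 0], [[0, 0, -0.6], [0, 0, 0], 0], [[0, 0, -0.6], [0, 0, 0], 0], [[0, 0, -0.6], [0, 0, 0], 0]]'

```text
time_s: 2.1
tcp_pos: [0.5262, 0.0026, 0.2011]
ee_rot: [-0.003, 1.0, 0.0, -0.001]
ft_force: [0.2, -1.1, -0.4]
opening: 0.0
grip_force: 0.0
```

```bash
python3 - <<'E'
from h import *
s=sense();print(s["tcp_pos"],yaw(),s["joint_pos"],s["opening"],s["ft_force"],s["ee_rot"],s["time_s"])
go((.528,.011,.03,180))
E
```

```text
[0.52617344 0.00263633 0.20105557] -179.6626975793224 [-1.15537707e-01  2.89846362e-01 -1.22159226e-01  1.16002369e+00
 -7.57588857e-05 -1.21424653e-01] 1.879818543768525e-05 [ 0.20524858 -1.11023056 -0.42754338] [-2.94349124e-03  9.99995477e-01  3.52561715e-05 -6.16631679e-04] 2.1
shift [-0.19  0.84 17.11] az 0.3 rows>= 6
```

Scaled: 17 cm / 60 = 0.2833, 14 cm / 60 = 0.2333.

send_rows --targets '[[[0, 0, 0], [-0.0033, 0.0133, 0.1333], 0], [[0, 0, 0], [-0.0033, 0.0133, 0.1333], 0], [[0, 0, 0], [-0.0033, 0.0133, 0.1833], 0], [[0, 0, 0], [-0.0033, 0.0133, 0.2333], 0], [[0, 0, 0], [-0.0033, 0.0133, 0.2833], 0], [[0, 0, 0], [-0.0033, 0.0133, 0.2833], 0]]'

```text
time_s: 2.6
tcp_pos: [0.523, 0.0111, 0.0258]
ee_rot: [-0.0, 1.0, 0.0, -0.006]
ft_force: [-1.8, 0.5, -0.7]
opening: 0.0002
grip_force: 0.0
```

Scaled: 7 cm / 60 = 0.1167, 6 cm / 60 = 0.1.

send_rows --targets '[[[0, 0, 0], [0.0167, 0, 0], 0], [[0, 0, 0], [0.0333, 0, 0], 0], [[0, 0, 0], [0.05, 0, 0], 0], [[0, 0, 0], [0.0667, 0, 0], 0], [[0, 0, 0], [0.0833, 0, 0], 0], [[0, 0, 0], [0.1, 0, 0], 0], [[0, 0, 0], [0.1167, 0, 0], 0], [[0, 0, 0], [0.1167, 0, 0], 0]]'

```text
time_s: 3.27
tcp_pos: [0.4574, 0.0106, 0.0327]
ee_rot: [-0.0, 1.0, -0.0, -0.0]
ft_force: [-0.2, -0.3, 0.2]
opening: 0.0004
grip_force: 0.0
```

Scaled: 1.1 cm / 60 = 0.0183, 1 cm / 60 = 0.0167.

send_rows --targets '[[[0, 0, 0], [0.0083, 0, 0], 0], [[0, 0, 0], [0.0133, 0, 0], 0], [[0, 0, 0], [0.0167, 0, 0], 0], [[0, 0, 0], [0.0183, 0, 0], 0], [[0, 0, 0], [0.0183, 0, 0], 0], [[0, 0, 0], [0.0183, 0, 0], 0]]'

```text
time_s: 3.77
tcp_pos: [0.4481, 0.0104, 0.0317]
ee_rot: [-0.0, 1.0, -0.0, 0.0]
ft_force: [1.5, -0.1, 0.0]
opening: -0.0
grip_force: 0.8
```

Scaled: -16 cm / 60 = -0.2667, -12 cm / 60 = -0.2.

send_rows --targets '[[[0, 0, 0], [-0.0083, 0, 0], 0], [[0, 0, 0], [-0.0083, 0, -0.0667], 0], [[0, 0, 0], [-0.0083, 0, -0.1333], 0], [[0, 0, 0], [-0.0083, 0, -0.2], 0], [[0, 0, 0], [-0.0083, 0, -0.2667], 0.7], [[0, 0, 0], [-0.0083, 0, -0.2667], 0.7]]'

```text
time_s: 4.27
tcp_pos: [0.4569, 0.0101, 0.1989]
ee_rot: [-0.0, 1.0, -0.001, 0.006]
ft_force: [1.2, -0.4, 0.5]
opening: 0.0231
grip_force: 0.0
```

Scaled: 21.4 cm / 60 = 0.3567, 4 cm / 60 = 0.0667, -15 degrees / 90 = -0.1667.

send_rows --targets '[[[0, 0, -0.1667], [0.0483, 0.3567, 0.0667], 0.7], [[0, 0, -0.1667], [0.0483, 0.3567, 0.0667], 0.7], [[0, 0, -0.1667], [0.0483, 0.3567, 0.0667], 0.7], [[0, 0, -0.1667], [0.0483, 0.3567, 0.0667], 0.7], [[0, 0, -0.1667], [0.0483, 0.3567, 0.0667], 0.7], [[0, 0, -0.1667], [0.0483, 0.3567, 0.0667], 0.7], [[0, 0, -0.1667], [0.0483, 0.3567, 0.0667], 0.7], [[0, 0, -0.1667], [0.0483, 0.3567, 0.0667], 0.7]]'

```text
time_s: 4.93
tcp_pos: [0.4229, 0.2245, 0.151]
ee_rot: [-0.132, 0.991, -0.001, -0.001]
ft_force: [0.8, 1.1, 0.5]
opening: 0.0601
grip_force: 0.0
```

```bash
cat >> h.py <<'E'
def look(name,cam,sv=False):
    c=read_camera(cam)
    if sv: save(c,name)
    np.save(name+".npy",c,allow_pickle=True)
    print(cam,[t for t in tablets(c) if 15<t[3]<35 and t[2]<50]); return c
E
python3 - <<'E'
from h import *
look("top1","top",True); look("wr1","wrist",True)
a=cv2.imread("pics/top1.png");b=cv2.imread("pics/wr1.png")
cv2.imwrite("pics/both1.png",cv2.resize(np.hstack([a,b]),(800,300)))
s=sense();print(s["tcp_pos"],yaw(),s["opening"],s["time_s"])
E
```

```text
top [(0.4471, -0.2069, 35, 24, -76), (0.4486, -0.3927, 40, 34, -1), (0.5164, 0.251, 35, 25, 42), (0.5262, -0.2557, 34, 24, -15)]
wrist [(0.6752, 0.133, 47, 20, -18), (0.5132, 0.2501, 44, 26, 38), (0.4235, 0.2253, 38, 25, 15)]
[0.42366831 0.22341705 0.15149425] -165.0414701828657 0.05954260920774021 5.0333
```

View pics/both1.png

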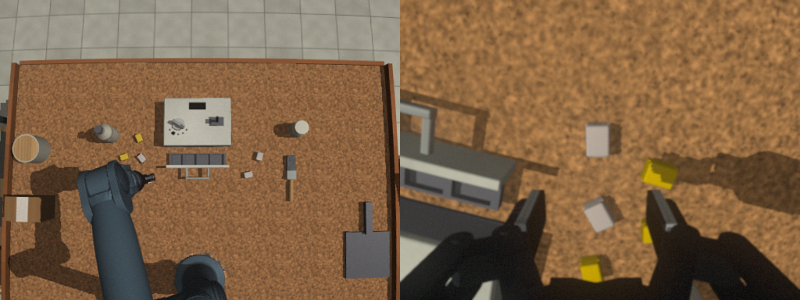

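Scaled: 14.4 cm / 60 = 0.24, 14 cm / 60 = 0.2333.

send_rows --targets '[[[0, 0, 0], [0, 0.0017, 0.0667], 0.7], [[0, 0, 0], [0, 0.0017, 0.1333], 0.7], [[0, 0, 0], [0, 0.0017, 0.1833], 0.7], [[0, 0, 0], [0, 0.0017, 0.2167], 0.7], [[0, 0, 0], [0, 0.0017, 0.2333], 0.7], [[0, 0, 0], [0, 0.0017, 0.24], 0.7], [[0, 0, 0], [0, 0.0017, 0.24], 0.6]]' --squeeze 30

```text
time_s: 5.62
tcp_pos: [0.423, 0.2239, 0.007]
ee_rot: [-0.13, 0.992, -0.0, -0.001]
ft_force: [0.9, 0.6, 0.6]
opening: 0.0517
grip_force: 0.0
```

send_rows --targets '[[[0, 0, 0], [0, 0, 0], 0.4], [[0, 0, 0], [0, 0, 0], 0.2], [[0, 0, 0], [0, 0, 0], 0.2], [[0, 0, 0], [0, 0, 0], 0.2], [[0, 0, 0], [0, 0, 0], 0.2], [[0, 0, 0], [0, 0, 0], 0.2]]'

```text
time_s: 6.12
tcp_pos: [0.4248, 0.2257, 0.0089]
ee_rot: [-0.131, 0.991, -0.0, 0.002]
ft_force: [0.1, -2.0, 6.3]
opening: 0.0256
grip_force: 30.6
```

Scaled: -14 cm / 60 = -0.2333, -10 cm / 60 = -0.1667.

send_rows --targets '[[[0, 0, 0], [0, 0, -0.0167], 0.2], [[0, 0, 0], [0, 0, -0.05], 0.2], [[0, 0, 0], [0, 0, -0.1], 0.2], [[0, 0, 0], [0, 0, -0.1667], 0.2], [[0, 0, 0], [0, 0, -0.2333], 0.2], [[0, 0, 0], [0, 0, -0.2333], 0.2], [[0, 0, 0], [0, 0, -0.2333], 0.2]]'

```text
time_s: 6.7
tcp_pos: [0.4257, 0.2265, 0.1505]
ee_rot: [-0.131, 0.991, 0.001, 0.003]
ft_force: [0.1, -0.8, -1.3]
opening: 0.0251
grip_force: 29.8
```

```bash
python3 - <<'E'
from h import *
s=sense();print(s["tcp_pos"],yaw(),s["opening"],s["grip_force"],s["time_s"])
c=np.load("top1.npy",allow_pickle=True).item()
# drawer check: front-panel & divider geometry: crop
a=cv2.resize(c["img"][185:245,205:305,::-1],None,fx=7,fy=7,interpolation=cv2.INTER_CUBIC); cv2.imwrite("pics/dr.png",a)
print(proj(c,[[.508,.011+y,.012] for y in(.087,.029,-.029,-.087)]))
go((.508,.098,.15,180),(.508,.098,.024,180))
E
```

```text
[0.42566938 0.22650237 0.15054733] -164.95540262968416 0.025133268174470952 29.78670358657837 6.7
[[226.60231634 204.64790096]
 [243.80400114 204.75545761]
 [261.03409793 204.85749528]
 [278.27537489 204.9538932 ]]
shift [ -4.62 -14.55   0.05] az 15.0 rows>= 5
shift [ 0.   0.  12.6] az 0 rows>= 5
```

View pics/dr.png

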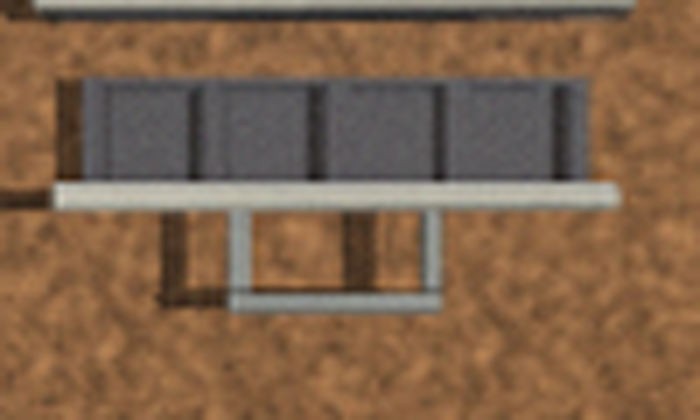

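The drawer is open and all four pockets are visible. Pocket 1's floor spans crop x 107 to 190, and the front panel is at crop rows 182 to 210. Tablet 1 is held.

Scaled: -14.5 cm / 60 = -0.2417, -4.6 cm / 60 = -0.0767, 15 degrees / 90 = 0.1667.

send_rows --targets '[[[0, 0, 0.1667], [-0.0767, -0.2417, 0.0667], 0.2], [[0, 0, 0.1667], [-0.0767, -0.2417, 0.0667], 0.2], [[0, 0, 0.1667], [-0.0767, -0.2417, 0.0667], 0.2], [[0, 0, 0.1667], [-0.0767, -0.2417, 0.0667], 0.2], [[0, 0, 0.1667], [-0.0767, -0.2417, 0.0667], 0.2], [[0, 0, 0.1667], [-0.0767, -0.2417, 0.0667], 0.2], [[0, 0, 0.1667], [-0.0767, -0.2417, 0.0667], 0.2]]'

```text
time_s: 7.28
tcp_pos: [0.5037, 0.0976, 0.1064]
ee_rot: [-0.0, 1.0, 0.0, -0.002]
ft_force: [-0.7, 0.6, -0.5]
opening: 0.0252
grip_force: 29.9
```

```bash
python3 - <<'E'
from h import *
c=np.load("top1.npy",allow_pickle=True).item()
f=lambda u,v,z: np.round(onz(c,(205-.5+u/7,185-.5+v/7),z)[:2],4)
print("panel",f(55,210,.066),f(618,210,.066),f(55,183,.066),"bar",f(232,301,.052),f(440,301,.052))
print("floor p1",f(107,130,.012),f(190,130,.012),"p4",f(445,130,.012),f(553,130,.012),"rear",f(300,85,.012))
c=look("wr2","wrist",True)
s=sense();print(s["tcp_pos"],yaw(),s["opening"],s["grip_force"],s["time_s"])
go((.509,.098,.024,180))
E
```

```text
panel [0.4736 0.1393] [ 0.4752 -0.1199] [0.486  0.1395] bar [0.4322 0.058 ] [ 0.4328 -0.0386]
floor p1 [0.5132 0.1211] [0.5134 0.081 ] p4 [ 0.5141 -0.0417] [ 0.5144 -0.0936] rear [0.5354 0.0282]
wrist [(0.5171, 0.2526, 33, 23, 41)]
[0.50387632 0.09805148 0.10682846] -179.91568989724712 0.025327159248760025 29.861343204975128 7.3333
shift [-0.51 -0.01  8.28] az 0.1 rows>= 3
```

View pics/wr2.png

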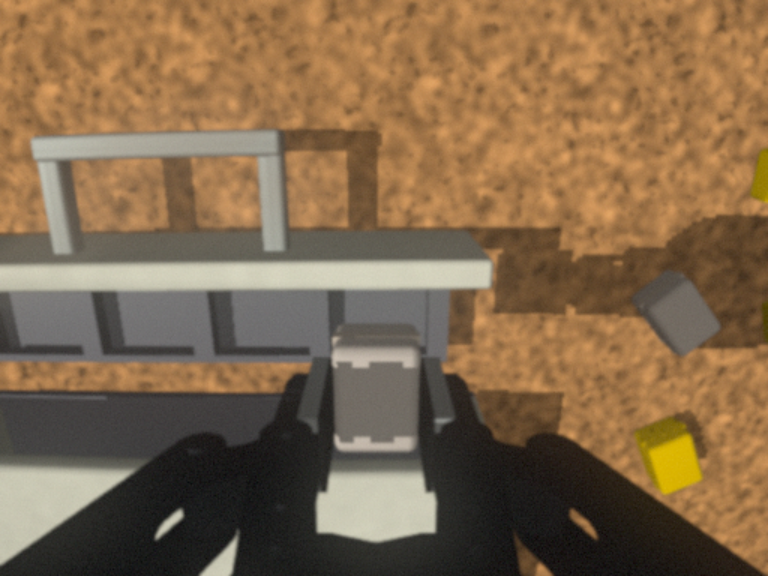

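The tablet is held squarely over pocket 1, between the fingers at (375,390). I'm lowering it now.

Scaled: 8.3 cm / 60 = 0.1383, 8 cm / 60 = 0.1333.

send_rows --targets '[[[0, 0, 0], [-0.01, 0, 0.05], 0.2], [[0, 0, 0], [-0.01, 0, 0.0917], 0.2], [[0, 0, 0], [-0.01, 0, 0.1167], 0.2], [[0, 0, 0], [-0.01, 0, 0.1333], 0.2], [[0, 0, 0], [-0.01, 0, 0.1383], 0.2], [[0, 0, 0], [-0.01, 0, 0.1383], 0.2], [[0, 0, 0], [-0.01, 0, 0.1383], 0.33], [[0, 0, 0], [-0.01, 0, 0.1383], 0.5]]'

```text
time_s: 8.0
tcp_pos: [0.5124, 0.0977, 0.0259]
ee_rot: [-0.001, 1.0, 0.0, 0.001]
ft_force: [0.1, 0.2, 0.2]
opening: 0.039
grip_force: 0.0
```

Scaled: -13 cm / 60 = -0.2167, -11 cm / 60 = -0.1833.

send_rows --targets '[[[0, 0, 0], [0, 0, 0], 0.5], [[0, 0, 0], [0, 0, 0], 0.5], [[0, 0, 0], [0, 0, -0.05], 0.5], [[0, 0, 0], [0, 0, -0.1167], 0.5], [[0, 0, 0], [0, 0, -0.1833], 0.5], [[0, 0, 0], [0, 0, -0.2167], 0.7], [[0, 0, 0], [0, 0, -0.2167], 0.7]]'

```text
time_s: 8.58
tcp_pos: [0.5155, 0.0976, 0.1608]
ee_rot: [-0.0, 1.0, 0.0, 0.006]
ft_force: [0.6, -0.5, 0.4]
opening: 0.0593
grip_force: 0.0
```

```bash
python3 - <<'E'
from h import *
c=look("wr3","wrist",True)
print("at z .034:",[t for t in tablets(c,zt=.034) if 15<t[3]<45])
s=sense();print(s["tcp_pos"],yaw(),s["opening"],s["ft_force"],s["time_s"])
go((.5165,.2518,.13,-138),(.5165,.2518,.007,-138))
E
```

```text
wrist []
at z .034: [(0.7322, -0.0544, 45, 36, -87), (0.6094, 0.342, 60, 19, 16)]
[0.5140415  0.09745424 0.15801329] -179.97818148342154 0.059841005494622526 [-0.12514855  0.39952755 -0.29986984] 8.6333
shift [-0.25 15.43  2.8 ] az -42.0 rows>= 7
shift [-0.   0.  12.3] az 0 rows>= 4
```

View pics/wr3.png

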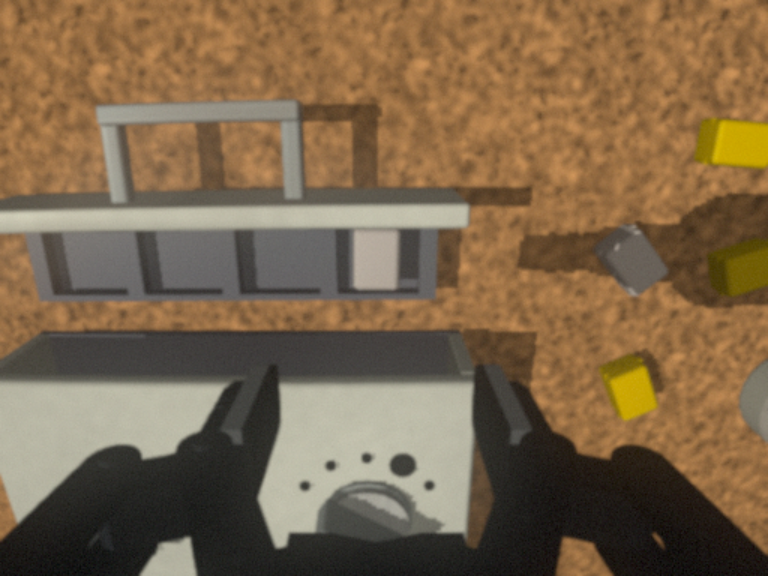

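Tablet 1 now sits in pocket 1, at about (375,258). Next is tablet 2.

Scaled: 15.4 cm / 60 = 0.2567, 2.8 cm / 60 = 0.0467, -42 degrees / 90 = -0.4667.

send_rows --targets '[[[0, 0, -0.4667], [-0.005, 0.2567, 0.0467], 0.7], [[0, 0, -0.4667], [-0.005, 0.2567, 0.0467], 0.7], [[0, 0, -0.4667], [-0.005, 0.2567, 0.0467], 0.7], [[0, 0, -0.4667], [-0.005, 0.2567, 0.0467], 0.7], [[0, 0, -0.4667], [-0.005, 0.2567, 0.0467], 0.7], [[0, 0, -0.4667], [-0.005, 0.2567, 0.0467], 0.7], [[0, 0, -0.4667], [-0.005, 0.2567, 0.0467], 0.7], [[0, 0, -0.4667], [-0.005, 0.2567, 0.0467], 0.7]]'

```text
time_s: 9.3
tcp_pos: [0.5133, 0.2511, 0.1252]
ee_rot: [-0.357, 0.934, -0.0, -0.001]
ft_force: [-0.1, -0.1, -0.2]
opening: 0.0597
grip_force: 0.0
```

```bash
python3 - <<'E'
from h import *
c=look("wr4","wrist"); look("top4","top")
s=sense();print(s["tcp_pos"],yaw(),s["opening"],s["time_s"])
go((.5165,.2512,.007,-138))
E
```

```text
wrist [(0.5158, 0.2512, 39, 25, 41)]
top [(0.3067, -0.7345, 40, 25, -1), (0.4471, -0.2069, 35, 24, -76), (0.447, -0.3927, 37, 34, -1), (0.5098, 0.0976, 33, 23, 1), (0.5137, 0.2491, 29, 24, 46), (0.5262, -0.2557, 34, 24, -15)]
[0.51377353 0.25077426 0.12588935] -138.13028082156868 0.059644611264843564 9.4
shift [-0.23 -0.15 11.89] az -0.1 rows>= 4
```

Scaled: 11.8 cm / 60 = 0.1967, 11.7 cm / 60 = 0.195.

send_rows --targets '[[[0, 0, 0], [-0.0033, -0.0017, 0.05], 0.7], [[0, 0, 0], [-0.0033, -0.0017, 0.1], 0.7], [[0, 0, 0], [-0.0033, -0.0017, 0.15], 0.7], [[0, 0, 0], [-0.0033, -0.0017, 0.1833], 0.7], [[0, 0, 0], [-0.0033, -0.0017, 0.195], 0.7], [[0, 0, 0], [-0.0033, -0.0017, 0.1967], 0.7], [[0, 0, 0], [-0.0033, -0.0017, 0.1967], 0.6]]'

```text
time_s: 9.98
tcp_pos: [0.5167, 0.2517, 0.009]
ee_rot: [-0.358, 0.934, -0.0, 0.0]
ft_force: [0.3, 0.1, 0.5]
opening: 0.0516
grip_force: 0.0
```

send_rows --targets '[[[0, 0, 0], [0, 0, 0], 0.4], [[0, 0, 0], [0, 0, 0], 0.2], [[0, 0, 0], [0, 0, 0], 0.2], [[0, 0, 0], [0, 0, 0], 0.2], [[0, 0, 0], [0, 0, 0], 0.2], [[0, 0, 0], [0, 0, 0], 0.2]]'

```text
time_s: 10.48
tcp_pos: [0.5181, 0.2525, 0.0105]
ee_rot: [-0.359, 0.934, -0.0, 0.002]
ft_force: [-0.5, 0.1, 6.4]
opening: 0.0251
grip_force: 30.4
```

send_rows --targets '[[[0, 0, 0], [0, 0, -0.0167], 0.2], [[0, 0, 0], [0, 0, -0.05], 0.2], [[0, 0, 0], [0, 0, -0.1], 0.2], [[0, 0, 0], [0, 0, -0.15], 0.2], [[0, 0, 0], [0, 0, -0.1833], 0.2], [[0, 0, 0], [0, 0, -0.1833], 0.2], [[0, 0, 0], [0, 0, -0.1833], 0.2]]'

```text
time_s: 11.07
tcp_pos: [0.5176, 0.2524, 0.1206]
ee_rot: [-0.359, 0.933, -0.0, 0.002]
ft_force: [1.0, -0.3, -1.1]
opening: 0.0254
grip_force: 29.6
```

```bash
python3 - <<'E'
from h import *
s=sense();print(s["tcp_pos"],yaw(),s["opening"],s["grip_force"],s["time_s"])
go((.510,.040,.115,180),(.510,.040,.024,180))
E
```

```text
[0.51760193 0.25241275 0.12058841] -137.96748030550526 0.025390803932153972 29.629489481449127 11.0667
shift [ 14.79 -15.27   0.56] az 42.0 rows>= 7
shift [0.  0.  9.1] az 0 rows>= 4
```

Scaled: -15.3 cm / 60 = -0.255, 14.8 cm / 60 = 0.2467, 42 degrees / 90 = 0.4667.

send_rows --targets '[[[0, 0, 0.4667], [0.2467, -0.255, 0.01], 0.2], [[0, 0, 0.4667], [0.2467, -0.255, 0.01], 0.2], [[0, 0, 0.4667], [0.2467, -0.255, 0.01], 0.2], [[0, 0, 0.4667], [0.2467, -0.255, 0.01], 0.2], [[0, 0, 0.4667], [0.2467, -0.255, 0.01], 0.2], [[0, 0, 0.4667], [0.2467, -0.255, 0.01], 0.2], [[0, 0, 0.4667], [0.2467, -0.255, 0.01], 0.2], [[0, 0, 0.4667], [0.2467, -0.255, 0.01], 0.2]]'

```text
time_s: 11.73
tcp_pos: [0.5077, 0.0391, 0.1115]
ee_rot: [-0.001, 1.0, 0.0, -0.001]
ft_force: [0.7, -1.1, 0.6]
opening: 0.0249
grip_force: 29.7
```

```bash
python3 - <<'E'
from h import *
s=sense();print(s["tcp_pos"],yaw(),s["opening"],s["grip_force"],s["time_s"])
c=look("wr5","wrist",True)
print("held?",[t for t in tablets(c,zt=.11) if 10<t[3]<60])
go((.510,.040,.024,180))
E
```

```text
[0.50768662 0.03908465 0.11145905] -179.88165224842658 0.024916069521919708 29.736084043979645 11.7333
wrist []
held? [(0.5566, 0.0393, 43, 39, -90), (0.5466, -0.0726, 66, 31, -53), (0.446, 0.0189, 71, 34, -89)]
shift [-0.2   0.02  8.77] az 0.2 rows>= 4
```

send_rows --targets '[[[0, 0, 0], [-0.0033, 0, 0.05], 0.2], [[0, 0, 0], [-0.0033, 0, 0.0917], 0.2], [[0, 0, 0], [-0.0033, 0, 0.125], 0.2], [[0, 0, 0], [-0.0033, 0, 0.1417], 0.2], [[0, 0, 0], [-0.0033, 0, 0.145], 0.2], [[0, 0, 0], [-0.0033, 0, 0.145], 0.2], [[0, 0, 0], [-0.0033, 0, 0.145], 0.33], [[0, 0, 0], [-0.0033, 0, 0.145], 0.5]]'

```text
time_s: 12.45
tcp_pos: [0.5123, 0.0395, 0.0269]
ee_rot: [-0.001, 1.0, -0.0, 0.001]
ft_force: [-0.1, -0.4, -0.2]
opening: 0.0388
grip_force: 0.0
```

Scaled: -15 cm / 60 = -0.25, -11 cm / 60 = -0.1833.

send_rows --targets '[[[0, 0, 0], [0, 0, 0], 0.5], [[0, 0, 0], [0, 0, 0], 0.5], [[0, 0, 0], [0, 0, -0.05], 0.5], [[0, 0, 0], [0, 0, -0.1167], 0.5], [[0, 0, 0], [0, 0, -0.1833], 0.5], [[0, 0, 0], [0, 0, -0.25], 0.7], [[0, 0, 0], [0, 0, -0.25], 0.7]]'

```text
time_s: 13.03
tcp_pos: [0.516, 0.0389, 0.1845]
ee_rot: [-0.0, 1.0, -0.0, 0.007]
ft_force: [1.9, -0.1, -0.3]
opening: 0.0595
grip_force: 0.0
```

```bash
python3 - <<'E'
from h import *
s=sense();print(s["tcp_pos"],yaw(),s["opening"],s["grip_force"],s["time_s"])
look("top6","top")
go((.447,-.207,.13,104))
E
```

```text
[0.5160285  0.03889341 0.18446653] -179.9715818596816 0.05950045518628744 0.0 13.0333
top [(-0.0582, 0.0891, 43, 30, 0), (0.4472, -0.2065, 35, 25, -79), (0.447, -0.3927, 37, 34, -1), (0.5262, -0.2557, 34, 24, -15)]
shift [  6.79 -24.59   5.11] az 76.0 rows>= 12
```

Scaled: -24.6 cm / 60 = -0.41, 6.8 cm / 60 = 0.1133, 50 degrees / 90 = 0.5556.

send_rows --targets '[[[0, 0, 0.5556], [0.1133, -0.41, 0.05], 0.7], [[0, 0, 0.5556], [0.1133, -0.41, 0.05], 0.7], [[0, 0, 0.5556], [0.1133, -0.41, 0.05], 0.7], [[0, 0, 0.5556], [0.1133, -0.41, 0.05], 0.7], [[0, 0, 0.5556], [0.1133, -0.41, 0.05], 0.7], [[0, 0, 0.5556], [0.1133, -0.41, 0.05], 0.7], [[0, 0, 0.5556], [0.1133, -0.41, 0.05], 0.7], [[0, 0, 0.5556], [0.1133, -0.41, 0.05], 0.7]]'

```text
time_s: 13.75
tcp_pos: [0.4414, -0.209, 0.1444]
ee_rot: [0.426, 0.905, -0.0, -0.001]
ft_force: [0.4, 0.3, -0.4]
opening: 0.0598
grip_force: 0.0
```

Scaled: 2 cm / 60 = 0.0333, 26 degrees / 90 = 0.2889.

send_rows --targets '[[[0, 0, 0.2889], [0, 0, 0.0333], 0.7], [[0, 0, 0.2889], [0, 0, 0.0333], 0.7], [[0, 0, 0.2889], [0, 0, 0.0333], 0.7], [[0, 0, 0.2889], [0, 0, 0.0333], 0.7], [[0, 0, 0.2889], [0, 0, 0.0333], 0.7], [[0, 0, 0.2889], [0, 0, 0.0333], 0.7]]'

```text
time_s: 14.25
tcp_pos: [0.443, -0.2056, 0.1253]
ee_rot: [0.613, 0.79, 0.0, -0.0]
ft_force: [0.1, 0.6, 0.3]
opening: 0.0593
grip_force: 0.0
```

```bash
python3 - <<'E'
from h import *
s=sense();print(s["tcp_pos"],yaw(),s["opening"],s["grip_force"],s["time_s"])
look("wr7","wrist");look("top7","top")
go((.447,-.207,.007,104))
E
```

```text
[ 0.44296481 -0.20559093  0.12528494] 104.35729033718759 0.05927475015679519 0.0 14.25
wrist [(0.4485, -0.2057, 34, 25, -76)]
top [(0.3821, -0.3782, 33, 19, -46), (0.4464, -0.198, 23, 20, 0), (0.5101, 0.0373, 33, 23, 0), (0.5098, 0.0976, 34, 23, 1), (0.5262, -0.2552, 34, 24, -19)]
shift [-0.19  0.36 11.85] az 0.3 rows>= 4
```

Scaled: 11.8 cm / 60 = 0.1967, 11.7 cm / 60 = 0.195.

send_rows --targets '[[[0, 0, 0], [-0.0017, 0.0067, 0.05], 0.7], [[0, 0, 0], [-0.0017, 0.0067, 0.1], 0.7], [[0, 0, 0], [-0.0017, 0.0067, 0.15], 0.7], [[0, 0, 0], [-0.0017, 0.0067, 0.1833], 0.7], [[0, 0, 0], [-0.0017, 0.0067, 0.195], 0.7], [[0, 0, 0], [-0.0017, 0.0067, 0.1967], 0.7], [[0, 0, 0], [-0.0017, 0.0067, 0.1967], 0.6]]'

```text
time_s: 14.93
tcp_pos: [0.4473, -0.2068, 0.0079]
ee_rot: [0.615, 0.789, -0.0, 0.0]
ft_force: [0.5, -0.2, -0.1]
opening: 0.0518
grip_force: 0.0
```

send_rows --targets '[[[0, 0, 0], [0, 0, 0], 0.4], [[0, 0, 0], [0, 0, 0], 0.2], [[0, 0, 0], [0, 0, 0], 0.2], [[0, 0, 0], [0, 0, 0], 0.2], [[0, 0, 0], [0, 0, 0], 0.2], [[0, 0, 0], [0, 0, 0], 0.2]]'

```text
time_s: 15.43
tcp_pos: [0.4487, -0.2078, 0.0093]
ee_rot: [0.615, 0.788, 0.0, 0.002]
ft_force: [-0.9, -0.9, 5.8]
opening: 0.0251
grip_force: 30.7
```

Scaled: -11 cm / 60 = -0.1833, -9 cm / 60 = -0.15.

send_rows --targets '[[[0, 0, 0], [0, 0, -0.0167], 0.2], [[0, 0, 0], [0, 0, -0.05], 0.2], [[0, 0, 0], [0, 0, -0.1], 0.2], [[0, 0, 0], [0, 0, -0.15], 0.2], [[0, 0, 0], [0, 0, -0.1833], 0.2], [[0, 0, 0], [0, 0, -0.1833], 0.2], [[0, 0, 0], [0, 0, -0.1833], 0.2]]'

```text
time_s: 16.02
tcp_pos: [0.4482, -0.2076, 0.1195]
ee_rot: [0.615, 0.788, 0.0, 0.002]
ft_force: [-0.8, 0.7, -0.8]
opening: 0.025
grip_force: 29.9
```

```bash
python3 - <<'E'
from h import *
s=sense();print(s["tcp_pos"],yaw(),s["opening"],s["grip_force"],s["time_s"])
go((.510,-.018,.115,180))
E
```

```text
[ 0.44824746 -0.20756406  0.11945647] 104.03308369470393 0.025037753324033168 29.927133321762085 16.0167
shift [16.89 10.59  0.45] az -76.0 rows>= 12
```

Scaled: 16.9 cm / 60 = 0.2817, 10.6 cm / 60 = 0.1767, -50 degrees / 90 = -0.5556.

send_rows --targets '[[[0, 0, -0.5556], [0.2817, 0.1767, 0.0067], 0.2], [[0, 0, -0.5556], [0.2817, 0.1767, 0.0067], 0.2], [[0, 0, -0.5556], [0.2817, 0.1767, 0.0067], 0.2], [[0, 0, -0.5556], [0.2817, 0.1767, 0.0067], 0.2], [[0, 0, -0.5556], [0.2817, 0.1767, 0.0067], 0.2], [[0, 0, -0.5556], [0.2817, 0.1767, 0.0067], 0.2], [[0, 0, -0.5556], [0.2817, 0.1767, 0.0067], 0.2], [[0, 0, -0.5556], [0.2817, 0.1767, 0.0067], 0.2]]'

```text
time_s: 16.68
tcp_pos: [0.5077, -0.0161, 0.1121]
ee_rot: [0.223, 0.975, -0.0, -0.002]
ft_force: [0.4, -0.2, 0.2]
opening: 0.0251
grip_force: 29.9
```

Scaled: -26 degrees / 90 = -0.2889.

send_rows --targets '[[[0, 0, -0.2889], [0, 0, 0], 0.2], [[0, 0, -0.2889], [0, 0, 0], 0.2], [[0, 0, -0.2889], [0, 0, 0], 0.2], [[0, 0, -0.2889], [0, 0, 0], 0.2], [[0, 0, -0.2889], [0, 0, 0], 0.2], [[0, 0, -0.2889], [0, 0, 0], 0.2]]'

```text
time_s: 17.18
tcp_pos: [0.5081, -0.0174, 0.1128]
ee_rot: [0.002, 1.0, 0.0, -0.001]
ft_force: [-0.8, -0.9, -0.6]
opening: 0.0254
grip_force: 29.9
```

```bash
python3 - <<'E'
from h import *
s=sense();print(s["tcp_pos"],yaw(),s["opening"],s["grip_force"],s["time_s"])
go((.510,-.018,.024,180))
E
```

```text
[ 0.50813373 -0.01744388  0.11280521] 179.75137336933275 0.02537690928906607 29.934237599372864 17.1833
shift [-0.19 -0.05  8.88] az -0.2 rows>= 4
```

Scaled: 8.8 cm / 60 = 0.1467, 8.5 cm / 60 = 0.1417.

send_rows --targets '[[[0, 0, 0], [-0.0033, -0.0017, 0.05], 0.2], [[0, 0, 0], [-0.0033, -0.0017, 0.0917], 0.2], [[0, 0, 0], [-0.0033, -0.0017, 0.125], 0.2], [[0, 0, 0], [-0.0033, -0.0017, 0.1417], 0.2], [[0, 0, 0], [-0.0033, -0.0017, 0.1467], 0.2], [[0, 0, 0], [-0.0033, -0.0017, 0.1467], 0.2], [[0, 0, 0], [-0.0033, -0.0017, 0.1467], 0.33], [[0, 0, 0], [-0.0033, -0.0017, 0.1467], 0.5]]'

```text
time_s: 17.85
tcp_pos: [0.5123, -0.0184, 0.0269]
ee_rot: [0.0, 1.0, -0.0, 0.001]
ft_force: [-0.2, -0.6, 0.5]
opening: 0.039
grip_force: 0.0
```

Scaled: -15 cm / 60 = -0.25, -11 cm / 60 = -0.1833.

send_rows --targets '[[[0, 0, 0], [0, 0, 0], 0.5], [[0, 0, 0], [0, 0, 0], 0.5], [[0, 0, 0], [0, 0, -0.05], 0.5], [[0, 0, 0], [0, 0, -0.1167], 0.5], [[0, 0, 0], [0, 0, -0.1833], 0.5], [[0, 0, 0], [0, 0, -0.25], 0.7], [[0, 0, 0], [0, 0, -0.25], 0.7]]'

```text
time_s: 18.43
tcp_pos: [0.5161, -0.0189, 0.1845]
ee_rot: [-0.0, 1.0, -0.001, 0.007]
ft_force: [1.3, -1.2, 0.5]
opening: 0.0596
grip_force: 0.0
```

```bash
python3 - <<'E'
from h import *
s=sense();print(s["tcp_pos"],yaw(),s["opening"],s["grip_force"],s["time_s"])
look("top8","top")
go((.526,-.2555,.13,164))
E
```

```text
[ 0.51606621 -0.01892209  0.18446783] -179.97097810176365 0.05963130278930915 0.0 18.4333
top [(0.447, -0.3927, 37, 34, -1), (0.4906, -0.0462, 31, 16, -45), (0.5262, -0.2553, 34, 24, -18)]
shift [ -1.09 -23.67   5.11] az 16.0 rows>= 7
```

Scaled: -23.7 cm / 60 = -0.395, -1.2 cm / 60 = -0.02, 16 degrees / 90 = 0.1778.

send_rows --targets '[[[0, 0, 0.1778], [-0.02, -0.395, 0.0833], 0.7], [[0, 0, 0.1778], [-0.02, -0.395, 0.0833], 0.7], [[0, 0, 0.1778], [-0.02, -0.395, 0.0833], 0.7], [[0, 0, 0.1778], [-0.02, -0.395, 0.0833], 0.7], [[0, 0, 0.1778], [-0.02, -0.395, 0.0833], 0.7], [[0, 0, 0.1778], [-0.02, -0.395, 0.0833], 0.7], [[0, 0, 0.1778], [-0.02, -0.395, 0.0833], 0.7], [[0, 0, 0.1778], [-0.02, -0.395, 0.0833], 0.7]]'

```text
time_s: 19.15
tcp_pos: [0.522, -0.2564, 0.1239]
ee_rot: [0.141, 0.99, 0.001, -0.001]
ft_force: [0.4, 0.1, -0.3]
opening: 0.0596
grip_force: 0.0
```

```bash
python3 - <<'E'
from h import *
s=sense();print(s["tcp_pos"],yaw(),s["opening"],s["grip_force"],s["time_s"])
look("wr9","wrist");look("top9","top")
go((.526,-.2553,.007,164))
E
```

```text
[ 0.52198855 -0.25636063  0.12392443] 163.8364365880118 0.059621853804356854 0.0 19.15
wrist [(0.5256, -0.2543, 37, 25, -15)]
top [(0.4863, -0.4986, 29, 23, 62), (0.5167, -0.252, 20, 17, 89), (0.5312, -0.4557, 45, 33, 59)]
shift [-0.37 -0.   11.79] az 0.0 rows>= 4
```

Scaled: 11.7 cm / 60 = 0.195, 11.6 cm / 60 = 0.1933.

send_rows --targets '[[[0, 0, 0], [-0.005, 0, 0.05], 0.7], [[0, 0, 0], [-0.005, 0, 0.1], 0.7], [[0, 0, 0], [-0.005, 0, 0.15], 0.7], [[0, 0, 0], [-0.005, 0, 0.1833], 0.7], [[0, 0, 0], [-0.005, 0, 0.1933], 0.7], [[0, 0, 0], [-0.005, 0, 0.195], 0.7], [[0, 0, 0], [-0.005, 0, 0.195], 0.6]]'

```text
time_s: 19.83
tcp_pos: [0.5264, -0.2552, 0.0094]
ee_rot: [0.138, 0.99, -0.0, 0.0]
ft_force: [-0.2, -0.4, 0.5]
opening: 0.0514
grip_force: 0.0
```

send_rows --targets '[[[0, 0, 0], [0, 0, 0], 0.4], [[0, 0, 0], [0, 0, 0], 0.2], [[0, 0, 0], [0, 0, 0], 0.2], [[0, 0, 0], [0, 0, 0], 0.2], [[0, 0, 0], [0, 0, 0], 0.2], [[0, 0, 0], [0, 0, 0], 0.2]]'

```text
time_s: 20.33
tcp_pos: [0.5276, -0.2569, 0.0107]
ee_rot: [0.139, 0.99, -0.001, 0.002]
ft_force: [0.4, -0.1, 5.7]
opening: 0.025
grip_force: 30.3
```

Scaled: -11 cm / 60 = -0.1833, -9 cm / 60 = -0.15.

send_rows --targets '[[[0, 0, 0], [0, 0, -0.0167], 0.2], [[0, 0, 0], [0, 0, -0.05], 0.2], [[0, 0, 0], [0, 0, -0.1], 0.2], [[0, 0, 0], [0, 0, -0.15], 0.2], [[0, 0, 0], [0, 0, -0.1833], 0.2], [[0, 0, 0], [0, 0, -0.1833], 0.2], [[0, 0, 0], [0, 0, -0.1833], 0.2]]'

```text
time_s: 20.92
tcp_pos: [0.5272, -0.2569, 0.1208]
ee_rot: [0.139, 0.99, -0.001, 0.002]
ft_force: [-1.2, -0.4, -0.7]
opening: 0.0247
grip_force: 29.5
```

```bash
python3 - <<'E'
from h import *
s=sense();print(s["tcp_pos"],yaw(),s["opening"],s["grip_force"],s["time_s"])
go((.510,-.076,.115,180))
c=look("top10","top",True)
E
```

```text
[ 0.52720267 -0.25688119  0.1207673 ] 164.02415191739084 0.02474967667109175 29.52223241329193 20.9167
shift [ 6.63 16.92  0.58] az -16.0 rows>= 6
top [(0.4931, -0.4971, 29, 25, 62)]
```

View pics/top10.png

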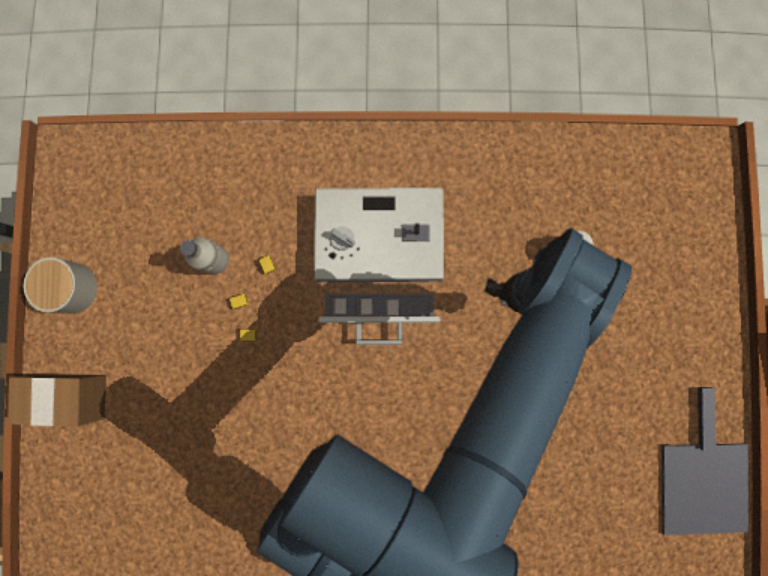

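The arm's shadow covers the drawer, which explains why the detector missed the tablets. They are still in the first three pockets, at (340,306), (366,306) and (392,306). I'm taking the fourth one over.

Scaled: 16.9 cm / 60 = 0.2817, 6.6 cm / 60 = 0.11, -16 degrees / 90 = -0.1778.

send_rows --targets '[[[0, 0, -0.1778], [0.11, 0.2817, 0.0083], 0.2], [[0, 0, -0.1778], [0.11, 0.2817, 0.0083], 0.2], [[0, 0, -0.1778], [0.11, 0.2817, 0.0083], 0.2], [[0, 0, -0.1778], [0.11, 0.2817, 0.0083], 0.2], [[0, 0, -0.1778], [0.11, 0.2817, 0.0083], 0.2], [[0, 0, -0.1778], [0.11, 0.2817, 0.0083], 0.2], [[0, 0, -0.1778], [0.11, 0.2817, 0.0083], 0.2], [[0, 0, -0.1778], [0.11, 0.2817, 0.0083], 0.2]]'

```text
time_s: 21.63
tcp_pos: [0.5086, -0.0759, 0.1128]
ee_rot: [-0.0, 1.0, -0.0, -0.001]
ft_force: [0.3, 0.8, 0.3]
opening: 0.0247
grip_force: 29.7
```

```bash
python3 - <<'E'
from h import *
s=sense();print(s["tcp_pos"],yaw(),s["opening"],s["grip_force"],s["time_s"])
go((.510,-.076,.024,180))
E
```

```text
[ 0.50861015 -0.07591313  0.1127685 ] -179.99696588432857 0.0247166476855679 29.665693044662476 21.6333
shift [-0.14 -0.01  8.88] az 0.0 rows>= 4
```

Scaled: 8.8 cm / 60 = 0.1467, 8.5 cm / 60 = 0.1417.

send_rows --targets '[[[0, 0, 0], [-0.0033, 0, 0.05], 0.2], [[0, 0, 0], [-0.0033, 0, 0.0917], 0.2], [[0, 0, 0], [-0.0033, 0, 0.125], 0.2], [[0, 0, 0], [-0.0033, 0, 0.1417], 0.2], [[0, 0, 0], [-0.0033, 0, 0.1467], 0.2], [[0, 0, 0], [-0.0033, 0, 0.1467], 0.2], [[0, 0, 0], [-0.0033, 0, 0.1467], 0.33], [[0, 0, 0], [-0.0033, 0, 0.1467], 0.5]]'

```text
time_s: 22.3
tcp_pos: [0.5124, -0.076, 0.0269]
ee_rot: [-0.0, 1.0, -0.0, 0.001]
ft_force: [0.5, -0.5, -0.4]
opening: 0.0389
grip_force: 0.0
```

Scaled: -17 cm / 60 = -0.2833, -15 cm / 60 = -0.25.

send_rows --targets '[[[0, 0, 0], [0, 0, 0], 0.5], [[0, 0, 0], [0, 0, 0], 0.5], [[0, 0, 0], [0, 0, -0.05], 0.5], [[0, 0, 0], [0, 0, -0.1167], 0.5], [[0, 0, 0], [0, 0, -0.1833], 0.5], [[0, 0, 0], [0, 0, -0.25], 0.5], [[0, 0, 0], [0, 0.0667, -0.2833], 0], [[0, 0, 0], [0, 0.1333, -0.2833], 0]]'

```text
time_s: 22.97
tcp_pos: [0.5152, 0.0022, 0.2019]
ee_rot: [0.002, 1.0, -0.001, 0.006]
ft_force: [1.9, 0.9, -0.9]
opening: 0.0192
grip_force: 0.0
```

```bash
python3 - <<'E'
from h import *
s=sense();print(s["tcp_pos"],yaw(),s["opening"],s["grip_force"],s["time_s"])
look("wr11","wrist",True)
go((.460,.011,.15,180),(.460,.011,.035,180))
E
```

```text
[0.51515448 0.00216053 0.20188312] 179.74360972367458 0.019209860684875225 0.0 22.9667
wrist []
shift [5.3  0.01 4.98] az 0.3 rows>= 3
shift [ 0.   0.  11.5] az 0 rows>= 4
```

View pics/wr11.png

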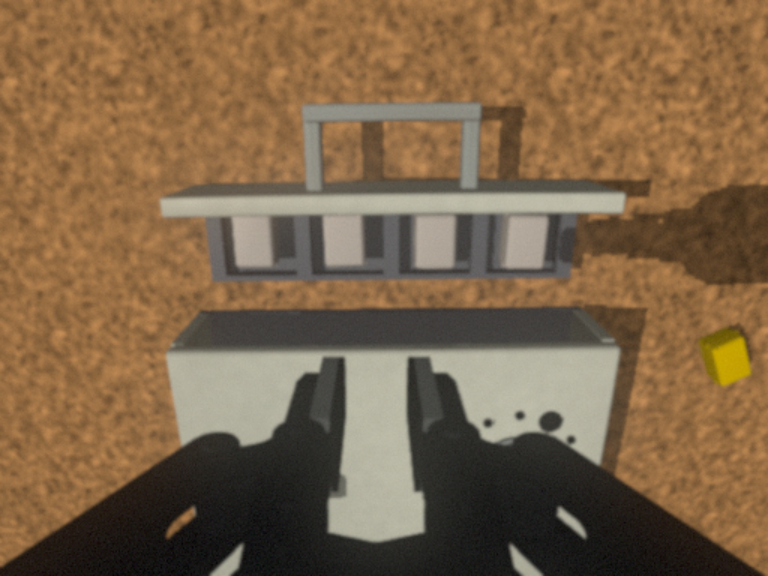

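All four tablets lie flat in their pockets, centred at about x = 252, 343, 435 and 523, row 243. I'm shutting the drawer next.

Scaled: 16.5 cm / 60 = 0.275, 15.5 cm / 60 = 0.2583.

send_rows --targets '[[[0, 0, 0], [0.05, 0.015, 0.0333], 0], [[0, 0, 0], [0.1, 0.015, 0.0667], 0], [[0, 0, 0], [0.1, 0.015, 0.1167], 0], [[0, 0, 0], [0.1, 0.015, 0.1667], 0], [[0, 0, 0], [0.1, 0.015, 0.2167], 0], [[0, 0, 0], [0.1, 0.015, 0.2583], 0], [[0, 0, 0], [0.1, 0.015, 0.275], 0], [[0, 0, 0], [0.1, 0.015, 0.275], 0]]'

```text
time_s: 23.68
tcp_pos: [0.4483, 0.0128, 0.0283]
ee_rot: [-0.0, 1.0, 0.0, -0.003]
ft_force: [-0.3, -0.4, 0.9]
opening: 0.0003
grip_force: 0.0
```

Scaled: -5.5 cm / 60 = -0.0917, -4.7 cm / 60 = -0.0783.

send_rows --targets '[[[0, 0, 0], [-0.0083, 0, 0], 0], [[0, 0, 0], [-0.0167, 0, 0], 0], [[0, 0, 0], [-0.0267, 0, 0], 0], [[0, 0, 0], [-0.0383, 0, 0], 0], [[0, 0, 0], [-0.0517, 0, 0], 0], [[0, 0, 0], [-0.065, 0, 0], 0], [[0, 0, 0], [-0.0783, 0, 0], 0], [[0, 0, 0], [-0.0917, 0, 0], 0]]'

```text
time_s: 24.35
tcp_pos: [0.5071, 0.0126, 0.0307]
ee_rot: [-0.0, 1.0, -0.0, 0.0]
ft_force: [-1.9, -0.0, 1.1]
opening: -0.0001
grip_force: 0.9
```

Scaled: -3.3 cm / 60 = -0.055, -3.2 cm / 60 = -0.0533.

send_rows --targets '[[[0, 0, 0], [-0.0117, 0, 0], 0], [[0, 0, 0], [-0.0233, 0, 0], 0], [[0, 0, 0], [-0.0333, 0, 0], 0], [[0, 0, 0], [-0.0417, 0, 0], 0], [[0, 0, 0], [-0.0483, 0, 0], 0], [[0, 0, 0], [-0.0517, 0, 0], 0], [[0, 0, 0], [-0.0533, 0, 0], 0], [[0, 0, 0], [-0.055, 0, 0], 0]]'

```text
time_s: 25.02
tcp_pos: [0.5388, 0.0126, 0.0304]
ee_rot: [-0.0, 1.0, -0.0, -0.0]
ft_force: [-1.1, 0.2, 0.6]
opening: 0.0
grip_force: 0.8
```

Next I push on in small steps, watching the force for the stop.

Scaled: -0.6 cm / 60 = -0.01, -0.4 cm / 60 = -0.0067.

send_rows --targets '[[[0, 0, 0], [-0.0033, 0, 0], 0], [[0, 0, 0], [-0.0067, 0, 0], 0], [[0, 0, 0], [-0.01, 0, 0], 0], [[0, 0, 0], [-0.01, 0, 0], 0], [[0, 0, 0], [-0.01, 0, 0], 0]]'

```text
time_s: 25.43
tcp_pos: [0.5452, 0.0125, 0.0306]
ee_rot: [-0.0, 1.0, -0.0, 0.0]
ft_force: [0.0, 0.7, -0.7]
opening: -0.0
grip_force: 0.4
```

Scaled: -0.2 cm / 60 = -0.0033, -0.1 cm / 60 = -0.0017.

send_rows --targets '[[[0, 0, 0], [-0.0017, 0, 0], 0], [[0, 0, 0], [-0.0033, 0, 0], 0], [[0, 0, 0], [-0.0033, 0, 0], 0], [[0, 0, 0], [-0.0033, 0, 0], 0]]'

```text
time_s: 25.77
tcp_pos: [0.5452, 0.0125, 0.0304]
ee_rot: [-0.0, 1.0, -0.0, -0.002]
ft_force: [-6.3, -0.2, 4.4]
opening: 0.0002
grip_force: 2.9
```

Scaled: -0.2 cm / 60 = -0.0033, -0.1 cm / 60 = -0.0017.

send_rows --targets '[[[0, 0, 0], [-0.0017, 0, 0], 0], [[0, 0, 0], [-0.0033, 0, 0], 0], [[0, 0, 0], [-0.0033, 0, 0], 0], [[0, 0, 0], [-0.0033, 0, 0], 0]]'

```text
time_s: 26.1
tcp_pos: [0.5451, 0.0125, 0.0301]
ee_rot: [-0.0, 1.0, -0.0, -0.003]
ft_force: [-11.0, -0.5, 7.7]
opening: -0.0004
grip_force: 5.1
```

Scaled: -17 cm / 60 = -0.2833, -15 cm / 60 = -0.25.

send_rows --targets '[[[0, 0, 0], [0.0083, 0, 0], 0], [[0, 0, 0], [0.0183, 0, 0], 0], [[0, 0, 0], [0.0183, 0, -0.05], 0], [[0, 0, 0], [0.0183, 0, -0.1167], 0], [[0, 0, 0], [0.0183, 0, -0.1833], 0], [[0, 0, 0], [0.0183, 0, -0.25], 0.4], [[0, 0, 0], [0.0183, 0, -0.2833], 0.5], [[0, 0, 0], [0.0183, 0, -0.2833], 0.5]]'

```text
time_s: 26.77
tcp_pos: [0.5424, 0.0121, 0.207]
ee_rot: [-0.0, 1.0, -0.001, 0.006]
ft_force: [1.0, 1.1, 0.3]
opening: 0.0354
grip_force: 0.0
```

Scaled: -11.8 cm / 60 = -0.1967, 7.9 cm / 60 = 0.1317, -57 degrees / 90 = -0.6333.

send_rows --targets '[[[0, 0, -0.6333], [-0.1967, 0.1317, 0.0333], 0.5], [[0, 0, -0.6333], [-0.1967, 0.1317, 0.0333], 0.5], [[0, 0, -0.6333], [-0.1967, 0.1317, 0.0333], 0.5], [[0, 0, -0.6333], [-0.1967, 0.1317, 0.0333], 0.5], [[0, 0, -0.6333], [-0.1967, 0.1317, 0.0333], 0.5], [[0, 0, -0.6333], [-0.1967, 0.1317, 0.0333], 0.5], [[0, 0, -0.6333], [-0.1967, 0.1317, 0.0333], 0.5], [[0, 0, -0.6333], [-0.1967, 0.1317, 0.0333], 0.5]]'

```text
time_s: 27.43
tcp_pos: [0.6561, 0.0917, 0.1792]
ee_rot: [-0.48, 0.877, -0.0, -0.0]
ft_force: [0.6, -0.8, 0.1]
opening: 0.0426
grip_force: 0.0
```

```bash
python3 - <<'E'
from h import *
s=sense();print(s["tcp_pos"],yaw(),s["joint_pos"],s["opening"],s["time_s"])
look("wr12","wrist",True)
c=look("top12","top")
a=cv2.resize(c["img"][110:230,190:320,::-1],(512,473),interpolation=cv2.INTER_CUBIC)
b=cv2.resize(cv2.imread("pics/wr12.png"),(512,384))
cv2.imwrite("pics/both12.png",cv2.resize(np.hstack([a,np.vstack([b,np.zeros((89,512,3),np.uint8)])]),(800,370)))
go((.656,.092,.083,237.3))
E
```

```text
[0.65613972 0.09173514 0.17917656] -122.60781484288731 [ 4.33409027e-02  5.78850805e-01  2.66893854e-01  1.25934059e+00
 -2.56816168e-04 -9.58341563e-01] 0.042649635315089016 27.4333
wrist []
top [(0.4486, -0.3927, 40, 34, -1), (0.7768, 0.1544, 33, 23, -25)]
shift [-0.03  0.02  9.65] az -0.3 rows>= 4
```

View pics/both12.png

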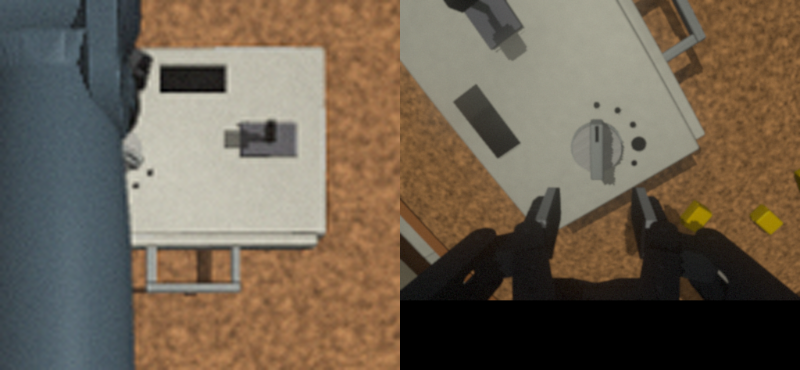

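The drawer is shut. The dial bar appears vertical and central between the fingers at (597,150), so I'm gripping and turning it.

Scaled: 9.4 cm / 60 = 0.1567, 9 cm / 60 = 0.15.

send_rows --targets '[[[0, 0, 0], [0, 0, 0.05], 0.5], [[0, 0, 0], [0, 0, 0.1], 0.5], [[0, 0, 0], [0, 0, 0.1333], 0.5], [[0, 0, 0], [0, 0, 0.15], 0.5], [[0, 0, 0], [0, 0, 0.1567], 0.5], [[0, 0, 0], [0, 0, 0.1567], 0.5], [[0, 0, 0], [0, 0, 0.1567], 0.4], [[0, 0, 0], [0, 0, 0.1567], 0.3]]'

```text
time_s: 28.2
tcp_pos: [0.6574, 0.0917, 0.0884]
ee_rot: [-0.477, 0.879, -0.001, 0.001]
ft_force: [-0.4, -0.1, 0.6]
opening: 0.0256
grip_force: 0.0
```

send_rows --targets '[[[0, 0, 0], [0, 0, 0], 0.2], [[0, 0, 0], [0, 0, 0], 0.05], [[0, 0, 0], [0, 0, 0], 0.05], [[0, 0, 0], [0, 0, 0], 0.05], [[0, 0, 0], [0, 0, 0], 0.05], [[0, 0, 0], [0, 0, 0], 0.05]]'

```text
time_s: 28.7
tcp_pos: [0.6558, 0.0927, 0.0883]
ee_rot: [-0.478, 0.879, 0.001, 0.001]
ft_force: [-3.6, 2.4, 5.4]
opening: 0.0111
grip_force: 30.7
```

Scaled: 43 degrees / 90 = 0.4778.

send_rows --targets '[[[0, 0, 0.0556], [0, 0, 0], 0.05], [[0, 0, 0.1222], [0, 0, 0], 0.05], [[0, 0, 0.1889], [0, 0, 0], 0.05], [[0, 0, 0.2556], [0, 0, 0], 0.05], [[0, 0, 0.3222], [0, 0, 0], 0.05], [[0, 0, 0.3889], [0, 0, 0], 0.05], [[0, 0, 0.4444], [0, 0, 0], 0.05], [[0, 0, 0.4778], [0, 0, 0], 0.05]]'

```text
time_s: 29.37
tcp_pos: [0.6559, 0.0926, 0.0883]
ee_rot: [-0.121, 0.993, 0.001, 0.001]
ft_force: [-1.9, 2.3, 5.2]
opening: 0.011
grip_force: 30.7
```

Scaled: 43 degrees / 90 = 0.4778.

send_rows --targets '[[[0, 0, 0.0556], [0, 0, 0], 0.05], [[0, 0, 0.1222], [0, 0, 0], 0.05], [[0, 0, 0.1889], [0, 0, 0], 0.05], [[0, 0, 0.2556], [0, 0, 0], 0.05], [[0, 0, 0.3222], [0, 0, 0], 0.05], [[0, 0, 0.3889], [0, 0, 0], 0.05], [[0, 0, 0.4444], [0, 0, 0], 0.05], [[0, 0, 0.4778], [0, 0, 0], 0.05]]'

```text
time_s: 30.03
tcp_pos: [0.6558, 0.0925, 0.0883]
ee_rot: [0.252, 0.968, 0.001, 0.0]
ft_force: [-4.0, 1.8, 6.2]
opening: 0.011
grip_force: 30.7
```

```bash
python3 - <<'E'
from h import *
s=sense();print(s["tcp_pos"],yaw(),s["opening"],s["grip_force"],s["ft_force"],s["moment"],s["time_s"])
E
```

```text
[0.65583116 0.09251657 0.08831991] 150.83977106003857 0.011015866125427322 30.705324411392212 [-3.98644549  1.76190697  6.23849713] [0.28812166 0.78303241 0.0437163 ] 30.0333
```

Yaw is 150.8°, and detent 1.5 is at 151.4°. Now I release and rise to check.

Scaled: -14 cm / 60 = -0.2333, -11 cm / 60 = -0.1833.

send_rows --targets '[[[0, 0, 0], [0, 0, 0], 0.2], [[0, 0, 0], [0, 0, 0], 0.35], [[0, 0, 0], [0, 0, 0], 0.5], [[0, 0, 0], [0, 0, 0], 0.5], [[0, 0, 0], [0, 0, -0.05], 0.5], [[0, 0, 0], [0, 0, -0.1167], 0.5], [[0, 0, 0], [0, 0, -0.1833], 0], [[0, 0, 0], [0, 0, -0.2333], 0]]'

```text
time_s: 30.7
tcp_pos: [0.6565, 0.0915, 0.2299]
ee_rot: [0.25, 0.968, 0.0, 0.001]
ft_force: [1.2, 1.2, 0.9]
opening: 0.0195
grip_force: 0.0
```

```bash
python3 - <<'E'
from h import *
s=sense();print(s["tcp_pos"],yaw(),s["time_s"])
look("wr13","wrist",True)
go((.665,-.115,.20,180),(.665,-.115,.112,180),(.665,-.068,.112,180))
E
```

```text
[0.6565066  0.09149838 0.22985445] 151.05314811708917 30.7
wrist []
shift [-10.52 -17.79   3.64] az -28.9 rows>= 7
shift [0.  0.  8.8] az 0 rows>= 4
shift [ 0.   4.7 -0. ] az 0 rows>= 3
```

View pics/wr13.png

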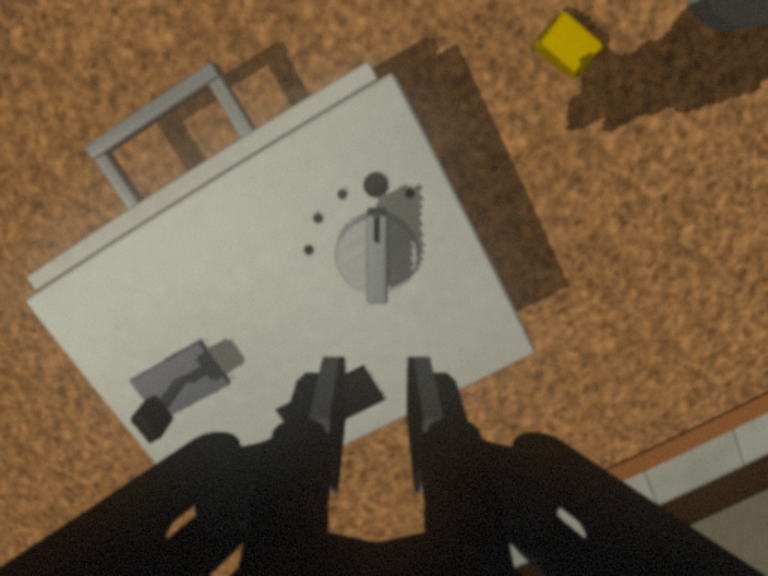

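The pointer is right at the large mark (375,185). The toggle paddle is at (152,418). I'm moving to the toggle's outer side.

Scaled: -17.8 cm / 60 = -0.2967, -10.5 cm / 60 = -0.175, -29 degrees / 90 = -0.3222.

send_rows --targets '[[[0, 0, -0.3222], [-0.175, -0.2967, 0.05], 0], [[0, 0, -0.3222], [-0.175, -0.2967, 0.05], 0], [[0, 0, -0.3222], [-0.175, -0.2967, 0.05], 0], [[0, 0, -0.3222], [-0.175, -0.2967, 0.05], 0], [[0, 0, -0.3222], [-0.175, -0.2967, 0.05], 0], [[0, 0, -0.3222], [-0.175, -0.2967, 0.05], 0], [[0, 0, -0.3222], [-0.175, -0.2967, 0.05], 0], [[0, 0, -0.3222], [-0.175, -0.2967, 0.05], 0]]'

```text
time_s: 31.42
tcp_pos: [0.6614, -0.115, 0.1961]
ee_rot: [0.0, 1.0, 0.0, -0.0]
ft_force: [0.1, 0.1, -0.2]
opening: -0.0002
grip_force: 0.0
```

```bash
python3 - <<'E'
from h import *
s=sense();print(s["tcp_pos"],yaw(),s["opening"],s["time_s"])
w=np.load("wr13.npy",allow_pickle=True).item()
pts={}
def blob(c,box):
    x0,y0,x1,y1=box; g=cv2.cvtColor(c["img"],cv2.COLOR_RGB2GRAY)[y0:y1,x0:x1]; m=g<45
    v,u=np.nonzero(m); print("blob",m.sum(),u.min()+x0,u.max()+x0,v.min()+y0,v.max()+y0); return (u.mean()+x0,v.mean()+y0)
sc=np.load("scene0.npy",allow_pickle=True).item(); tp=np.load("top0.npy",allow_pickle=True).item()
R=[ray(w,blob(w,(82,255,120,300))),ray(sc,blob(sc,(202,180,218,197))),ray(tp,blob(tp,(273,146,282,157)))]
A=[];B=[]
for o,d in R:
    d=d/np.linalg.norm(d);P=np.eye(3)-np.outer(d,d);A.append(P);B.append(P@o)
x,res,*_=np.linalg.lstsq(np.vstack(A),np.hstack(B),rcond=None);print("tip",x,res)
go((.669,-.115,.108,180))
E
```

```text
[ 0.66141962 -0.11502769  0.19611095] 179.9764357185329 -0.00022659768169787427 31.4167
blob 278 90 112 267 292
blob 19 206 212 184 192
blob 16 276 278 150 155
tip [ 0.6688101  -0.06659443  0.11782931] [7.96262656e-06]
shift [-0.76  0.    8.81] az -0.0 rows>= 4
```

Scaled: 8.4 cm / 60 = 0.14, 8.2 cm / 60 = 0.1367.

send_rows --targets '[[[0, 0, 0], [-0.0117, 0, 0.0333], 0], [[0, 0, 0], [-0.0117, 0, 0.0833], 0], [[0, 0, 0], [-0.0117, 0, 0.1167], 0], [[0, 0, 0], [-0.0117, 0, 0.1367], 0], [[0, 0, 0], [-0.0117, 0, 0.14], 0], [[0, 0, 0], [-0.0117, 0, 0.14], 0], [[0, 0, 0], [-0.0117, 0.0167, 0.14], 0], [[0, 0, 0], [-0.0117, 0.0333, 0.14], 0]]'

```text
time_s: 32.08
tcp_pos: [0.6698, -0.0941, 0.1144]
ee_rot: [-0.0, 1.0, -0.0, 0.002]
ft_force: [0.3, -1.0, 0.6]
opening: -0.0001
grip_force: 0.0
```

Scaled: 1.6 cm / 60 = 0.0267, 1.3 cm / 60 = 0.0217.

send_rows --targets '[[[0, 0, 0], [0, 0.0083, 0], 0], [[0, 0, 0], [0, 0.0167, 0], 0], [[0, 0, 0], [0, 0.0217, 0], 0], [[0, 0, 0], [0, 0.0267, 0], 0], [[0, 0, 0], [0, 0.0267, 0], 0], [[0, 0, 0], [0, 0.0267, 0], 0]]'

```text
time_s: 32.58
tcp_pos: [0.6688, -0.0792, 0.1128]
ee_rot: [-0.0, 1.0, -0.0, 0.0]
ft_force: [0.4, -1.2, -0.3]
opening: -0.0
grip_force: 0.5
```

send_rows --targets '[[[0, 0, 0], [0, 0.005, 0], 0], [[0, 0, 0], [0, 0.01, 0], 0], [[0, 0, 0], [0, 0.015, 0], 0], [[0, 0, 0], [0, 0.015, 0], 0], [[0, 0, 0], [0, 0.015, 0], 0]]'

```text
time_s: 33.0
tcp_pos: [0.6684, -0.0701, 0.1123]
ee_rot: [-0.0, 1.0, -0.0, -0.0]
ft_force: [0.6, -3.0, -0.5]
opening: 0.0
grip_force: 1.1
```

Scaled: 0.2 cm / 60 = 0.0033, 0.1 cm / 60 = 0.0017.

send_rows --targets '[[[0, 0, 0], [0, 0.0017, 0], 0], [[0, 0, 0], [0, 0.0033, 0], 0], [[0, 0, 0], [0, 0.0033, 0], 0], [[0, 0, 0], [0, 0.0033, 0], 0]]'

```text
time_s: 33.33
tcp_pos: [0.6683, -0.0681, 0.1124]
ee_rot: [-0.0, 1.0, -0.0, -0.0]
ft_force: [-0.0, -3.3, 0.1]
opening: -0.0001
grip_force: 1.2
```

```bash
python3 - <<'E'
from h import *
s=sense();print(s["tcp_pos"],s["ft_force"],s["moment"],s["grip_force"],s["time_s"])
c=read_camera("scene"); cv2.imwrite("pics/sc14.png",cv2.resize(c["img"][130:290,140:330,::-1],None,fx=3,fy=3,interpolation=cv2.INTER_CUBIC))
E
```

```text
[ 0.66833031 -0.06805163  0.11243511] [-0.04876565 -3.29740932  0.05309545] [-0.59050082 -0.027391    0.01709187] 1.243604589253664 33.3333
```

View pics/sc14.png

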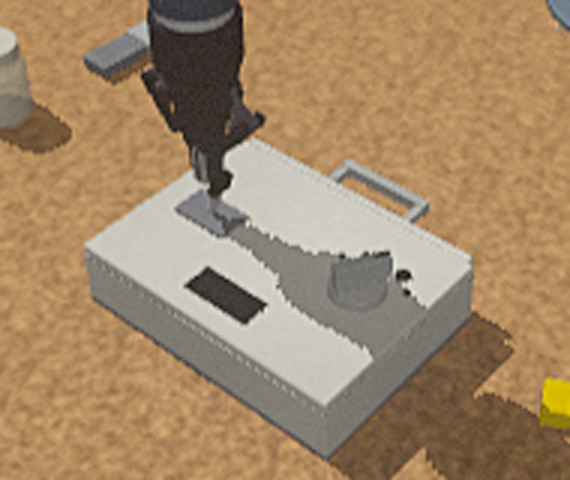

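The paddle at about (215,185) leans toward the dial under the finger. I'll add a little lean and hold for over a second, then let it spring back slowly.

Scaled: 0.2 cm / 60 = 0.0033, 0.1 cm / 60 = 0.0017.

send_rows --targets '[[[0, 0, 0], [0, 0.0017, 0], 0], [[0, 0, 0], [0, 0.0033, 0], 0], [[0, 0, 0], [0, 0.0033, 0], 0], [[0, 0, 0], [0, 0.0033, 0], 0], [[0, 0, 0], [0, 0.0033, 0], 0], [[0, 0, 0], [0, 0.0033, 0], 0], [[0, 0, 0], [0, 0.0033, 0], 0], [[0, 0, 0], [0, 0.0033, 0], 0]]'

```text
time_s: 34.05
tcp_pos: [0.6685, -0.066, 0.1126]
ee_rot: [-0.0, 1.0, -0.0, -0.0]
ft_force: [-1.6, -3.3, -0.1]
opening: 0.0002
grip_force: 1.5
```

send_rows --targets '[[[0, 0, 0], [0, 0, 0], 0], [[0, 0, 0], [0, 0, 0], 0], [[0, 0, 0], [0, 0, 0], 0], [[0, 0, 0], [0, 0, 0], 0], [[0, 0, 0], [0, 0, 0], 0], [[0, 0, 0], [0, 0, 0], 0], [[0, 0, 0], [0, 0, 0], 0], [[0, 0, 0], [0, 0, 0], 0]]'

```text
time_s: 34.72
tcp_pos: [0.6685, -0.0659, 0.1126]
ee_rot: [-0.0, 1.0, -0.0, -0.0]
ft_force: [-1.9, -3.6, -0.1]
opening: 0.0002
grip_force: 1.5
```

Scaled: -5 cm / 60 = -0.0833, -3.5 cm / 60 = -0.0583.

send_rows --targets '[[[0, 0, 0], [0, -0.0067, 0], 0], [[0, 0, 0], [0, -0.0133, 0], 0], [[0, 0, 0], [0, -0.02, 0], 0], [[0, 0, 0], [0, -0.0267, 0], 0], [[0, 0, 0], [0, -0.0333, 0], 0], [[0, 0, 0], [0, -0.0417, 0], 0], [[0, 0, 0], [0, -0.0583, 0], 0], [[0, 0, 0], [0, -0.0833, 0], 0]]'

```text
time_s: 35.38
tcp_pos: [0.6685, -0.1158, 0.1124]
ee_rot: [-0.001, 1.0, 0.0, -0.0]
ft_force: [-0.3, 0.5, 0.2]
opening: -0.0002
grip_force: 0.0
```

Scaled: -14 cm / 60 = -0.2333, -13 cm / 60 = -0.2167.

send_rows --targets '[[[0, 0, 0], [0, 0, -0.05], 0], [[0, 0, 0], [0, 0, -0.1167], 0], [[0, 0, 0], [0, 0, -0.1833], 0], [[0, 0, 0], [0.1333, -0.1, -0.2167], 0], [[0, 0, 0], [0.2, -0.1667, -0.2167], 0], [[0, 0, 0], [0.2333, -0.2333, -0.2167], 0], [[0, 0, 0], [0.2333, -0.2333, -0.2167], 0], [[0, 0, 0], [0.2333, -0.2333, -0.2167], 0]]'

```text
time_s: 36.05
tcp_pos: [0.5265, -0.2589, 0.2432]
ee_rot: [0.0, 1.0, -0.001, 0.0]
ft_force: [-0.6, -0.5, -0.4]
opening: -0.0
grip_force: 0.0
```

```bash
python3 - <<'E'
from h import *
s=sense();print(s["tcp_pos"],s["ft_force"],s["time_s"])
c=read_camera("scene");t=read_camera("top")
a=cv2.resize(c["img"][130:290,140:330,::-1],(475,400),interpolation=cv2.INTER_CUBIC)
b=cv2.resize(t["img"][115:235,195:315,::-1],(400,400),interpolation=cv2.INTER_CUBIC)
cv2.imwrite("pics/end.png",cv2.resize(np.hstack([a,b]),(800,366)))
E
```

```text
[ 0.52651587 -0.25891661  0.24322186] [-0.61638245 -0.45473936 -0.35444109] 36.05
```

View pics/end.png

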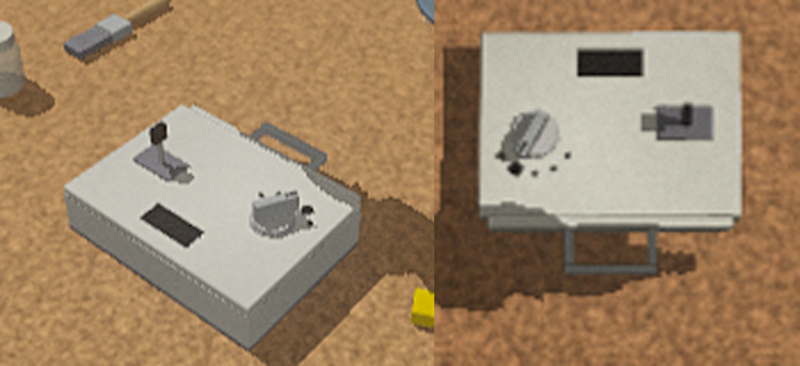

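The toggle is upright at (158,135), the dial points at the mark at (515,168), and the drawer is shut. I'm handing the job in.

```bash
python3 -c "
from rig import *
print(sign_off())"
```

```text
the job is handed in; nothing more can be done
None
```

I handed the job in at about 36 s: all four tablets are in the shut drawer, the dial points at the large mark (detent 1.5), and the toggle was held towards the dial for over a second and sprang back upright; the hand-in gave no pass or fail verdict.

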